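Fold-out hook: unfold, move the sanding paddle over, fold the empty one away

ROBOT

A 7-joint arm with a two-finger parallel gripper is mounted at the origin on a cart in front of the work surface, level with it; the furniture and walls round the work are solid. World frame = base frame: x ahead of the robot, y to its left, z up, the work surface at z = 0. Lengths are in m, angles in rad, forces in N, time in s.
With the tool pointing down it reaches from about 0.4 to 0.85 m from the base axis. Payload 10.4 kg.
Tool frame: the origin (TCP) lies between the finger pads; the fingertips stand 22 mm ahead of it and the grasp point (between the pads) lies 3 mm ahead of it; z points along the fingers, y is the line along which they close (so a half turn about z gives the same grasp; the last joint's range is limited). The gripper opens to 85 mm and grips with 20 to 120 N. Pads are 22 mm wide; open, the fingers measure 114 mm over their backs; the gripper's body (76 mm by 85 mm) begins 54 mm behind the grasp point. The pads swing forward as they close: fully open they stand 13 mm farther back than shut.
Start: joints at [1.203, 0.332, -0.065, 1.46, 0.022, 1.35, -0.088], TCP at [0.211, -0.588, 0.217] pointing down, gripper open.
Joint ranges: [-2.6, 2.6], [-0.5, 2.12], [-1.47, 1.34], [0.16, 2.42], [-1.27, 4.41], [0.06, 2.06], [-2.6, 2.6]. Speed limits (rad/s): [2.22, 2.22, 2.79, 2.79, 3.14, 3.14, 3.14].

INTERFACE

Orientations are given as a unit quaternion [x, y, z, w].
In Python, from workcell import manip, camera, ticket, boxes_of, outline_of gives the robot as it stands.
- The arm moves only by the tool carry_out, never from a script. Its argument "deltas" is a list of rows, each a list of 5 numbers: the shift along the tool's x, y, z as a fraction of full scale, then the turn about the tool's z as a fraction of full scale, then the opening, from -1 (shut) to 1 (fully open), so that 0 is half open. In form: [[tx, ty, tz, spin, gripper], ...]. A call has 1 to 20 rows; each row is the pose to reach, as a shift and turn from the pose commanded when the call began, along the tool's axes at that moment; what a row does not reach only later rows make up. Full scale, the value 1, is 150 mm for a shift and 30 degrees for a turn. A row lasts 1/8 s, in which the tool goes at most 62.5 mm and 10.7 degrees, less where a joint would pass 70% of its speed; a pose out of reach is approached as far as the arm can. A call with a number of a shift or a turn outside -1 to 1 is refused whole. A call with a gripper value outside its range is refused whole. The fingers move at their own pace and stop on an object; "force" is the grip in N (left out, the last holds). Time passes only in rows, so rows that repeat a pose let the fingers close. It gives the time, the measured TCP pose, the force, the opening and the grip force at its end, in the units of the state.
- manip.get_obs(): the state, without advancing time (a new reading comes with each control period).
- camera(name): name is "scene" or "top" or "wrist"; returns a dict with "img" (400x640x3 uint8, red, green, blue), "depth" (400x640 float32, m along the optical axis (not along the pixel's ray), 0 where there is no reading), "vertical_fov" (degrees; the focal length in pixels is half the picture's height over the tangent of half this angle, whatever the lens; pixels are square), "cx", "cy" (the principal point, pixels), "R" (3x3) and "t" (3): a world point X has camera coordinates R X + t. Camera axes: x right, y down, z forward; pixel columns grow to the right and rows downward; lengths in m; the calibration is good to about 2 mm. The wrist camera is an equidistant fisheye: a pixel r from the principal point sees the ray r / f radians off the axis. A picture is of the moment at which its call begins.
- ticket.hand_in(): hands the job in; it is judged then, once.
Trained networks look in a picture, given as the dict that the camera call returned (one of the last four; its "shot" number tells which), for a name from the list of things; names that differ only in an ending like _2 or _b are one class to them, and where a whole thing is asked for, a point or a joint stands for the part that bears it (a point fixed in the world has none). Each returns a list of dicts, best first, with "conf" (0 to 1); they miss things now and then, are a little off and sometimes report something else, mostly with a low value. They report only what shows in the picture. A call takes as long as a camera call. They do not tell look-alikes from the thing itself.
- boxes_of(query, picture): "position" ([x, y, z] in m, in world coordinates, good to about 4 mm: the middle of the surface that is visible of it).
- outline_of(query, picture): "region" (400x640 bool, what is visible of it).
The state is a dict: "clock": time; "joint_pos": joint angles; "joint_velocities": joint speeds; "tau": joint torques, N m; "position": TCP position; "ee_rot": TCP orientation; "ft_force": force on the tool from outside, world axes, zero at the start; "torque": the same for the moment, N m; "grip_width": opening from 0.0 (shut) to 1.0 (fully open); "grasp_force": force on a finger pad.
Only numpy, scipy, OpenCV 4.12 (cv2) and the standard library are available. Lean on these libraries where they do the work, as an engineer would, in place of code of your own. Each camera call takes 0.05 s, during which the arm holds its last target. There are 200 camera calls.

TASK

Move the sanding paddle to the other tool board: first swing that board's folded hook fully out and press it firmly against its stop, then take the paddle off the hook it hangs on and hang it gently on the one you opened. Last, fold the emptied hook flat along its board and press it firmly home. Push the hooks from the side, without gripping them: finish each with a steady push of about 10 N held for half a second, never push a hook harder than 20 N, and leave the other things on the table where they are.

Things in the scene. Friction and masses are not known exactly. Their poses are not given: they have to be found in the camera images.
- board_a: (All sizes here in mm.) Tool board with the paddle on it at the start, left or right of the other: plywood panel 90 wide, 18 thick, top edge 225 above the table, on a fixed wooden foot. Origin on the table under the hook's hinge axis; z up, x through the panel to its back, y along the panel (left). Panel front face at x = +13, from y = -30 to +60; foot from x = -18 to +62.
- board_b: The other tool board, the same in shape and axes as board_a; its hook is folded and empty at the start.
- hook_a_hinge (a point): Point on the vertical hinge axis of board_a's hook, at the height of the arm's centre line (200 above the table); axes as board_a's. The hub there is 17 across, with bracket ears 24 above and below the centre line.
- hook_b_hinge (a point): The same point on board_b.
- hook_a_mid (a point): Point on the centre line of board_a's hook arm, 60 from its hinge axis, turning with it: y along the arm to its tip, z up, x to the panel when folded. The arm is a level round steel rod 10 thick, straight to 108 from the axis, then turned up: the tip ends 121 from the axis and 17 above the centre line.
- hook_b_mid (a point): The same point on board_b's hook arm. Folded, an arm lies along its panel to the board's +y, its outer 55 free past the panel's edge so that a finger can pass behind; out, it points along the board's -x. It swings level between hard stops; these are worn, up to 0.06 rad off square and off flat either way, so must be felt. The hinge drags (0.15 N m) and stays where it is left.
- paddle: A wooden sanding paddle, about 0.15 kg, hung on board_a's hook: plate 12 thick, 182 tall, its lower 85 is 70 wide and 20 thick with cork on both faces. The arm passes through a slot 26 wide, 32 tall. Origin: middle of the slot's upper edge (hung: 5 above the arm's centre line), lower end 137 below; x through the thickness, y across, z up. Lift it 17 (12 to 22) to pass the tip.
- paddle_tab (a point): Middle of the paddle's grip tab, 30 above its origin: the tab above the slot is 48 wide, 12 thick, and its top is 45 above the origin; axes as the paddle's.
- tea_mug: Bystander: pottery tea mug, about 92 across, 95 tall, at the left; origin at its underside.
- glue_tube: Bystander: glue tube lying on the table in front of the boards, 61 x 199, 41 high; origin at its underside.
- paint_cup: Bystander: cup of paint, 88 across, 74 tall, at the right; origin at its underside.
- paint_bottle_3: Bystander: white paint bottle with a green band, 50 across, 94 tall, behind the boards; origin at its underside.
Not all that is in view belongs to the job. There is more than one size of the paddle; the job needs the largest. What is shaped like the board_a but pink is not meant.

How it is judged:
By the outcome, as a careful person would: the job done as asked, in the order asked, and still so for the second after the job is handed in, with the robot touching nothing.
It also fails if it takes over 72 s, if anything falls off the work surface, if the arm or the gripper's body presses on something with over 40 N, if the wrist force passes 120 N, or if a joint passes its speed limit or range.

## Working session

There is one attempt and no reset: what is moved stays moved. The work goes in short steps, Python scripts to look and compute and a tool call to move; the robot and the scene stay as the last step left them, time stands still between calls to the robot, and variables do not carry over. Pictures are saved under pics/ and viewed, at most 10 in all, crops included, and the job is handed in when it is done.

Besides the shell and the picture viewer there is one more tool, called after ">>>" as name([rows], argument=value, ...), one row to a line, values as JSON. carry_out: Moves the arm, as the interface text tells. Its arguments: {"type":"object","properties":{"deltas":{"type":"array","items":{"type":"array","items":{"type":"number"}}},"force":{"type":"number"}},"required":["deltas"]}

```bash
mkdir -p pics; ls; cat > h.py <<'E'
import numpy as np, cv2
from scipy.spatial.transform import Rotation as Rn
from workcell import manip, camera, ticket, boxes_of, outline_of
def save(n,im,s=1):
    cv2.imwrite('pics/'+n+'.png',cv2.resize(im[:,:,::-1],None,fx=s,fy=s,interpolation=cv2.INTER_CUBIC) if s!=1 else im[:,:,::-1])
def cloud(p):
    f=200/np.tan(np.radians(p['vertical_fov'])/2); v,u=np.mgrid[:400,:640]; d=p['depth']
    X=np.stack([(u-p['cx'])/f*d,(v-p['cy'])/f*d,d],-1)
    W=(X-p['t'])@p['R']; W[d<=0]=np.nan; return W
def proj(p,X):
    f=200/np.tan(np.radians(p['vertical_fov'])/2); c=p['R']@np.array(X)+p['t']
    return np.round([p['cx']+f*c[0]/c[2],p['cy']+f*c[1]/c[2]])
E
python3 - <<'E'
from h import *
o=manip.get_obs(); print({k:np.round(v,3) for k,v in o.items()})
for n in ('scene','top'):
    p=camera(n); save(n+'0',p['img']); print(n,p['vertical_fov'],p['R'].round(2).tolist(),p['t'].round(2))
    for q in ('board_a','hook_a_hinge','hook_a_mid','paddle','paddle_tab','tea_mug','glue_tube','paint_cup','paint_bottle_3'):
        for b in boxes_of(q,p): print(q,round(b['conf'],2),np.round(b['position'],3),proj(p,b['position']))
E
```

```text
pics
{'clock': np.float64(0.0), 'joint_pos': array([ 1.203,  0.333, -0.065,  1.461,  0.022,  1.35 , -0.088]), 'joint_velocities': array([-0.001, -0.001,  0.001, -0.002,  0.002,  0.001,  0.002]), 'tau': array([ 0.0000e+00, -6.2546e+01,  4.9000e-02, -3.9161e+01,  1.6000e-02,
        1.0000e-02,  0.0000e+00]), 'position': array([ 0.211, -0.588,  0.216]), 'ee_rot': array([ 0.985,  0.172, -0.   , -0.001]), 'ft_force': array([ 0.206, -0.311,  1.14 ]), 'torque': array([0.045, 0.018, 0.048]), 'grasp_force': np.float64(0.0), 'grip_width': np.float64(1.001)}
scene 43.074490962242905 [[-0.49, -0.87, 0.0], [-0.6, 0.34, -0.72], [0.63, -0.35, -0.69]] [0.17 0.48 1.29]
board_a 0.96 [ 0.548 -0.532  0.138] [431. 160.]
board_a 0.85 [0.588 0.128 0.106] [249. 228.]
board_a 0.65 [ 0.597 -0.12   0.13 ] [319. 194.]
hook_a_hinge 0.71 [ 0.548 -0.537  0.136] [432. 160.]
hook_a_mid 0.51 [ 0.528 -0.504  0.2  ] [431. 152.]
hook_a_mid 0.45 [ 0.502 -0.13   0.207] [337. 193.]
hook_a_mid 0.43 [ 0.396 -0.004  0.021] [317. 272.]
paddle 0.97 [ 0.593 -0.009  0.061] [289. 222.]
paddle 0.85 [ 0.449 -0.385  0.06 ] [411. 209
[... 692 characters left out ...]
hook_a_hinge 0.71 [ 0.589 -0.133  0.15 ] [327. 194.]
hook_a_hinge 0.62 [ 0.55  -0.558  0.089] [436. 206.]
hook_a_mid 0.65 [ 0.53  -0.534  0.203] [437. 206.]
paddle 0.76 [ 0.516 -0.132  0.167] [327. 213.]
paddle 0.68 [ 0.458 -0.382  0.075] [391. 230.]
paddle 0.63 [ 0.513 -0.131  0.205] [327. 211.]
paddle_tab 0.65 [ 0.463 -0.383  0.072] [391. 229.]
paddle_tab 0.61 [ 0.593 -0.011  0.076] [295. 198.]
paddle_tab 0.49 [ 0.52  -0.133  0.171] [327. 211.]
tea_mug 0.73 [0.526 0.361 0.055] [201. 216.]
glue_tube 0.67 [ 0.41  -0.016  0.021] [298. 246.]
paint_cup 0.88 [ 0.504 -0.279  0.052] [364. 220.]
paint_cup 0.19 [ 0.683 -0.124  0.085] [324. 174.]
paint_bottle_3 0.72 [ 0.682 -0.124  0.086] [324. 175.]
```

```bash
python3 - <<'E'
from h import *
p=camera('scene'); q=camera('top')
save('c1',p['img'][120:320,140:480],2.3); save('c2',q['img'][150:270,180:460],2.8)
for nm,P in(('s',p),('t',q)):
    W=cloud(P)
    # arm-height points between z .19-.23 near boards
    for nme,c in (('L',(0.58,0.13)),('M',(0.56,-0.13)),('R',(0.54,-0.54))):
        m=(np.hypot(W[...,0]-c[0],W[...,1]-c[1])<0.17)
        t=m&(W[...,2]>0.217)&(W[...,2]<.232)
        if t.sum()>10:
            r=cv2.minAreaRect((W[t][:,:2]*1000).astype(np.float32)); print(nm,nme,'top',t.sum(),np.round(r[0],0),np.round(r[1],0),round(r[2],1),W[t][:,2].mean().round(3),P['img'][t].mean(0).round())
np.savez('w',s=cloud(p),t=cloud(q),si=p['img'],ti=q['img'])
E
```

```text
s L top 205 [587. 156.] [ 52. 153.] 2.2 0.224 [195. 170. 128.]
s M top 233 [ 549. -148.] [153.  85.] 14.8 0.224 [181. 155. 114.]
s R top 83 [ 549. -532.] [ 24. 128.] 10.7 0.223 [224. 135. 148.]
t L top 138 [591. 156.] [ 50. 152.] 4.2 0.224 [154. 117.  67.]
t M top 141 [ 538. -133.] [ 84. 154.] 88.8 0.224 [151. 113.  66.]
t R top 152 [ 545. -544.] [ 40. 148.] 4.3 0.224 [170.  96.  97.]
```

View pics/c1.png

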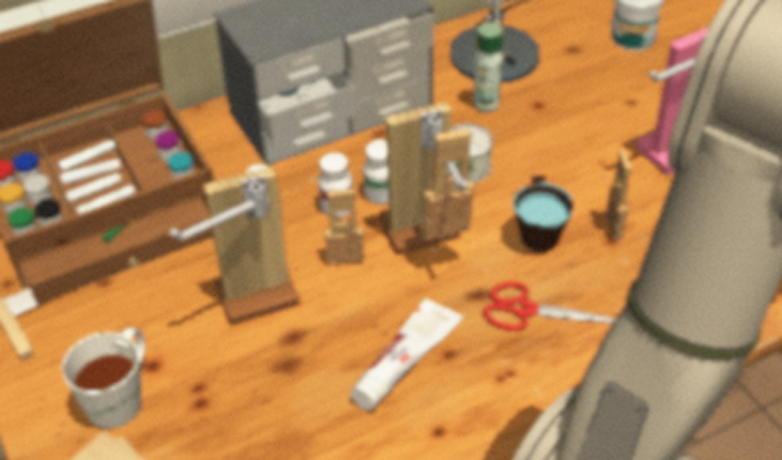

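View pics/c2.png

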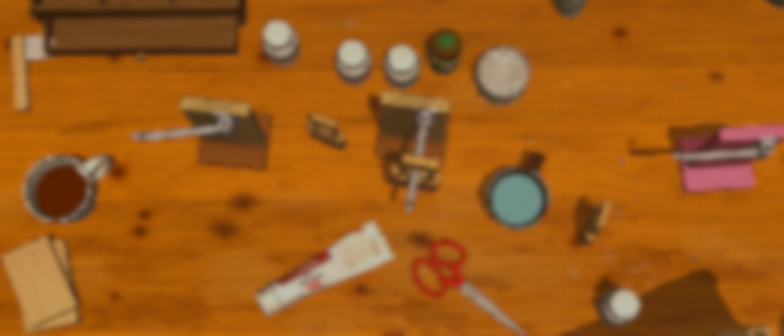

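Scene crop: board_b (folded, empty hook) is at crop (245,240), so scene pixel about (247,225). board_a, with the largest paddle hanging, is at crop (430,180), about (327,198). The pink board at right, about (430,160), is the decoy. Paddle candidates are standing small ones at (289,222) and (411,209), and the hanging one at (335,203). The hanging one fits: it is on board_a and tallest. Next I fit the poses.

```bash
python3 - <<'E'
from h import *
d=np.load('w.npz')
for nm in 'st':
    W=d[nm]; im=d[nm+'i'].astype(int); sat=im.max(-1)-im.min(-1)
    for b,c in (('b',(0.59,0.13)),('a',(0.58,-0.13))):
        near=(np.hypot(W[...,0]-c[0],W[...,1]-c[1])<0.17)
        t=near&(W[...,2]>.219)&(W[...,2]<.231)&(sat>40)&(W[...,0]>c[0]-.02)
        if t.sum()>5:
            P=W[t][:,:2]*1000; r=cv2.minAreaRect(P.astype(np.float32)); print(nm,b,'top',t.sum(),np.round(r[0]),np.round(r[1]),round(r[2],1),P.mean(0).round(),P.min(0).round(),P.max(0).round())
        # front-face
        f=near&(W[...,2]>.05)&(W[...,2]<.215)&(sat>40)&(np.abs(W[...,0]-c[0])<.03)&(np.abs(W[...,1]-c[1])<.08)
        P=W[f]*1000; A=np.c_[P[:,1],np.ones(len(P))]
        k=np.ones(len(P),bool)
        for _ in range(6):
            s=np.linalg.lstsq(A[k],P[k,0],rcond=None)[0]; k=np.abs(P[:,0]-A@s)<6
        print(nm,b,'front x=%.3f*y+%.1f'%tuple(s),k.sum(),'y',np.percentile(P[k,1],[1,99]).round())
        g=near&(W[...,2]>.185)&(W[...,2]<.222)&(sat<45)
        P=W[g]*1000
        print(nm,b,'grey',g.sum(), P.mean(0).round() if len(P) else '');
        if g.sum()>8: print(np.round(P[np.argsort(P[:,1 if b=='b' else 0])][::max(1,len(P)//12)]).astype(int).tolist())
for nm in 'st':
    W=d[nm]
    for c in ((.515,-.132),(.593,-.009),(.457,-.383),(.36,.0)):
        n=(np.hypot(W[...,0]-c[0],W[...,1]-c[1])<0.045); print(nm,c,'max z',np.nanpercentile(W[n][:,2],99).round(3), 'tab top mean',W[n&(W[...,2]>.235)].mean(0).round(3))
E
```

```text
s b top 136 [599. 124.] [90. 26.] 81.8 [598. 127.] [583.  79.] [613. 170.]
s b front x=0.117*y+576.4 918 y [ 81. 169.]
s b grey 234 [572. 149. 204.]
[[591, 95, 208], [570, 107, 215], [569, 113, 194], [587, 118, 217], [569, 121, 202], [594, 125, 211], [590, 136, 191], [576, 147, 200], [567, 163, 199], [575, 178, 200], [567, 193, 202], [563, 210, 198], [561, 226, 216]]
s a top 116 [ 600. -136.] [90. 26.] 84.1 [ 600. -132.] [ 584. -180.] [615. -91.]
s a front x=0.149*y+614.1 643 y [-174.  -89.]
s a grey 118 [ 542. -137.  206.]
[[462, -125, 217], [468, -122, 204], [485, -128, 204], [495, -128, 204], [507, -138, 202], [512, -134, 204], [568, -141, 214], [572, -140, 195], [577, -139, 220], [583, -140, 186], [588, -139, 204], [591, -140, 210], [592, -141, 212], [597, -147, 218]]
t b top 104 [600. 125.] [90. 19.] 83.2 [601. 124.] [588.  81.] [612. 169.]
t b front x=-0.206*y+608.3 99 y [ 80. 208.]
t b grey 65 [576. 138. 205.]
[[587, 94, 209], [579, 104, 214], [577, 107, 221], [569, 110, 191], [587, 115, 213], [577, 123, 209], [594, 128, 198], [572, 133, 212], [579, 139, 199], [570, 145, 207],
[... 317 characters left out ...]
, [560, -147, 202], [564, -143, 216], [569, -147, 211], [574, -151, 185], [576, -140, 198], [582, -140, 219], [589, -162, 220], [590, -155, 198], [593, -141, 186]]
s (0.515, -0.132) max z 0.249 tab top mean [ 0.517 -0.138  0.245]
s (0.593, -0.009) max z 0.142 tab top mean [nan nan nan]
s (0.457, -0.383) max z 0.143 tab top mean [nan nan nan]
s (0.36, 0.0) max z 0.037 tab top mean [nan nan nan]
t (0.515, -0.132) max z 0.253 tab top mean [ 0.52  -0.14   0.247]
t (0.593, -0.009) max z 0.14 tab top mean [nan nan nan]
t (0.457, -0.383) max z 0.143 tab top mean [nan nan nan]
t (0.36, 0.0) max z 0.039 tab top mean [nan nan nan]<stdin>:24: RuntimeWarning: Mean of empty slice.
  ret = um.true_divide(
```

```bash
cat >> h.py <<'E'
def pose():
    o=manip.get_obs(); m=Rn.from_quat(o['ee_rot']).as_matrix()
    return o, m, np.degrees(np.arctan2(m[1,0],m[0,0]))
def rows(*T):  # targets (x,y,z,yaw deg) in mm -> fractions
    o,m,y=pose(); p=o['position']*1000
    print('at',p.round(1),'yaw',round(y,1),'F',o['ft_force'].round(1),'t',o['clock'].round(2),'q',o['joint_pos'].round(2))
    for t in T:
        s=m.T@(np.array(t[:3])-p)/150; a=((y-t[3]+180)%360-180)/30
        print(t,'->',s.round(3),round(a,3))
E
python3 - <<'E'
from h import *
rows((300,-450,330,49),(400,-300,340,80),(590,210,340,80))
E
```

```text
Traceback (most recent call last):
  File "h.py", line 18, in rows
    print('at',p.round(1),'yaw',round(y,1),'F',o['ft_force'].round(1),'t',o['clock'].round(2),'q',o['joint_pos'].round(2))
                                                                          ^^^^^^^^^^^^^^^^
AttributeError: 'float' object has no attribute 'round'
```

```bash
sed -i "s/o\['clock'\].round(2)/round(o['clock'],2)/" h.py
python3 - <<'E'
from h import *
rows((290,-480,330,49),(400,-300,340,80),(590,210,340,80))
E
```

```text
at [ 211.3 -588.2  216.5] yaw 19.8 F [ 0.1 -0.1 -0.2] t 1.1 q [ 1.2   0.33 -0.06  1.46  0.02  1.35 -0.09]
(290, -480, 330, 49) -> [ 0.738 -0.502 -0.756] -0.975
(400, -300, 340, 80) -> [ 1.834 -1.383 -0.823] -2.008
(590, 210, 340, 80) -> [ 4.175 -4.155 -0.823] -2.008
```

>>> carry_out([
  [0.1, -0.1, -0.4, -0.2, -1],
  [0.35, -0.25, -0.76, -0.5, -1],
  [0.74, -0.5, -0.8, -0.8, -1],
  [0.9, -0.75, -0.8, -1, -1],
  [1, -1, -0.8, -1, -1],
  [1, -1, -0.8, -1, -1],
])

```text
clock: 1.85
position: [0.3028, -0.3939, 0.3376]
ee_rot: [0.906, 0.422, 0.0, 0.001]
ft_force: [0.4, -0.5, -1.1]
grip_width: 0.003
grasp_force: 0.0
```

```bash
python3 - <<'E'
from h import *
rows((400,-300,340,80),(480,-200,340,80),(500,-100,340,80),(590,210,340,80))
E
```

```text
at [ 302.8 -393.9  337.6] yaw 50.0 F [ 0.4 -0.5 -1.1] t 1.85 q [ 1.06  0.02 -0.24  1.57  0.01  1.55  0.12]
(400, -300, 340, 80) -> [ 0.896  0.093 -0.016] -1.001
(480, -200, 340, 80) -> [ 1.749  0.073 -0.017] -1.001
(500, -100, 340, 80) -> [ 2.346 -0.253 -0.018] -1.001
(590, 210, 340, 80) -> [ 4.314 -1.123 -0.021] -1.001
```

>>> carry_out([
  [0.4, 0.04, 0, -0.35, -1],
  [0.8, 0.09, 0, -0.7, -1],
  [1, 0.1, 0, -1, -1],
  [1, 0.1, 0, -1, -1],
])

```text
clock: 2.35
position: [0.4116, -0.2902, 0.3364]
ee_rot: [0.766, 0.643, 0.0, -0.0]
ft_force: [-1.1, -0.5, 0.9]
grip_width: -0.006
grasp_force: 0.0
```

>>> carry_out([
  [0.4, 0.1, 0, 0, -1],
  [0.8, 0.2, 0, 0, -1],
  [1, 0.3, 0, 0, -1],
])

```text
clock: 2.72
position: [0.4817, -0.1504, 0.3369]
ee_rot: [0.768, 0.641, 0.0, 0.0]
ft_force: [0.1, -1.5, -0.7]
grip_width: -0.004
grasp_force: 0.0
```

>>> carry_out([
  [0.4, 0.1, 0, 0, -1],
  [0.8, 0.2, 0, 0, -1],
  [1, 0.2, 0, 0, -1],
])

```text
clock: 3.1
position: [0.5381, -0.0081, 0.3362]
ee_rot: [0.768, 0.641, 0.0, -0.0]
ft_force: [0.4, -0.6, -0.3]
grip_width: 0.002
grasp_force: 0.0
```

>>> carry_out([
  [0.4, 0.05, 0, 0, -1],
  [0.8, 0.1, 0, 0, -1],
  [1, 0.1, 0, 0, -1],
  [1, 0.1, 0, 0, -1],
  [1, 0.1, 0, 0, -1],
])

```text
clock: 3.72
position: [0.5793, 0.133, 0.3362]
ee_rot: [0.769, 0.64, -0.0, 0.0]
ft_force: [0.4, -0.4, 0.2]
grip_width: -0.001
grasp_force: 0.0
```

```bash
cat >> h.py <<'E'
def wproj(p,X):
    f=200/np.tan(np.radians(p['vertical_fov'])/2); c=np.atleast_2d(X)@p['R'].T+p['t']
    r=np.hypot(c[:,0],c[:,1]); th=np.arctan2(r,c[:,2]); return np.c_[p['cx']+f*th*c[:,0]/r,p['cy']+f*th*c[:,1]/r]
def wcloud(p):
    f=200/np.tan(np.radians(p['vertical_fov'])/2); v,u=np.mgrid[:400,:640]; x=u-p['cx'];y=v-p['cy'];r=np.hypot(x,y)+1e-9;th=r/f;d=p['depth']
    k=np.where(th<1.4,np.tan(np.minimum(th,1.4)),np.nan)*d/r
    W=(np.stack([x*k,y*k,d],-1)-p['t'])@p['R']; W[d<=0]=np.nan; return W
E
python3 - <<'E'
from h import *
rows((590,210,340,80))
p=camera('wrist'); W=wcloud(p); im=p['img'].copy()
np.savez('w1',W=W,im=im)
H=np.array([.576,.113,.2]); A=np.array([-15,113,0])/114
pts=[H,H+A*.06,H+A*.108,H+A*.121+[0,0,.017],[.6,.125,.225]]
for u,v in wproj(p,pts): cv2.circle(im,(int(u),int(v)),3,(255,0,0),-1); print(u,v)
save('wr1',im)
E
```

```text
at [579.3 133.  336.2] yaw 79.6 F [ 0.4 -0.4  0.2] t 3.73 q [ 0.28  0.32 -0.76  1.31  0.22  1.6  -0.63]
(590, 210, 340, 80) -> [ 0.518 -0.023 -0.026] -0.015
322.6956797371785 202.25280623732363
303.28727164315336 145.73031596971413
287.00908229458355 98.31041212066259
280.2230755982652 84.61732063895856
346.2890684251095 194.34506373541657
```

View pics/wr1.png

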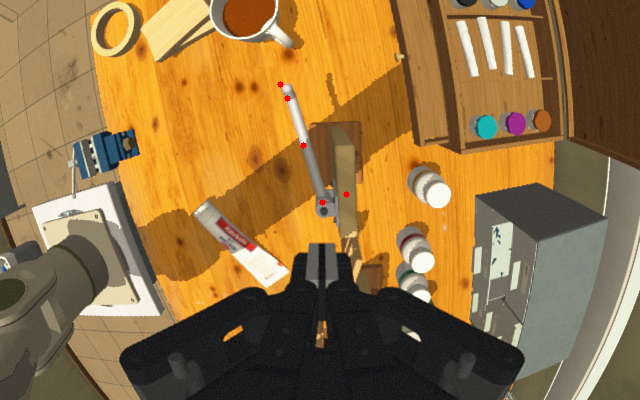

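The wrist view shows hub_b at about (324,208), with the arm running to a tip at (286,90). The panel top lies right of it at (345,185). My predicted points are about 5 px off, so I refine with depth.

```bash
python3 - <<'E'
from h import *
d=np.load('w1.npz'); W=d['W']*1000; im=d['im']
for u,v in ((285,88),(290,102),(297,125),(304,148),(311,172),(318,195),(324,209),(330,128),(352,128),(340,236),(356,236),(345,180)):
    w=W[v-2:v+3,u-2:u+3].reshape(-1,3); k=w[:,2]>np.nanmax(w[:,2])-12; print((u,v),np.nanmean(w[k],0).round(1),im[v,u])
t=(W[...,2]>219)&(W[...,2]<232)&(im.max(-1).astype(int)-im.min(-1)>40)&(np.hypot(W[...,0]-600,W[...,1]-125)<80)
r=cv2.minAreaRect(W[t][:,:2].astype(np.float32)); print(r,t.sum(),W[t].mean(0).round(1))
E
```

```text
(285, 88) [563.6 229.1 216.6] [236 231 221]
(290, 102) [564.4 216.  205.2] [235 231 221]
(297, 125) [566.5 193.5 204.6] [231 225 214]
(304, 148) [568.8 170.9 204.7] [136 131 123]
(311, 172) [571.  146.8 204.5] [134 129 122]
(318, 195) [573.2 122.8 204.5] [130 127 117]
(324, 209) [577.6 115.7 227.8] [57 55 54]
(330, 128) [598.2 170.6  82. ] [100  81  52]
(352, 128) [631.3 161.7  18.5] [107  69  34]
(340, 236) [588.3  85.  224.3] [160 124  73]
(356, 236) [601.8  83.2 224.8] [161 129  80]
(345, 180) [601.  138.6 225. ] [142 117  72]
((591.1821899414062, 127.42523193359375), (89.83879852294922, 36.739681243896484), 81.31639099121094) 1796 [600.3 129.2 225. ]
```

```bash
python3 - <<'E'
from h import *
rows((598,208,336,79.6),(598,208,200,79.6))
E
```

```text
at [579.2 132.8 336.3] yaw 79.5 F [-0.   1.7 -0.6] t 3.77 q [ 0.28  0.32 -0.76  1.31  0.22  1.6  -0.63]
(598, 208, 336, 79.6) -> [0.516 0.032 0.002] -0.002
(598, 208, 200, 79.6) -> [0.516 0.032 0.908] -0.002
```

>>> carry_out([
  [0.3, 0.03, 0, 0, -1],
  [0.52, 0.03, 0, 0, -1],
  [0.52, 0.03, 0.4, 0, -1],
  [0.52, 0.03, 0.75, 0, -1],
  [0.52, 0.03, 0.91, 0, -1],
  [0.52, 0.03, 0.91, 0, -1],
])

```text
clock: 4.53
position: [0.5968, 0.2086, 0.1984]
ee_rot: [0.768, 0.64, -0.002, -0.0]
ft_force: [-0.0, -0.7, 0.1]
grip_width: 0.001
grasp_force: 0.0
```

```bash
cat > arc.py <<'E'
from h import *
H=np.array([576,113.]); 
import sys
# path: finger centre radius r, angle phi of finger centre measured from board... world angle
def P(r,deg): a=np.radians(deg); return (H[0]+r*np.cos(a),H[1]+r*np.sin(a),200,79.5)
E
python3 - <<'E'
from arc import *
print([np.round(P(97,a)[:2]) for a in (80,100,120,140,160,172,180)])
rows(*[P(97,a) for a in (80,90,100,110,120,130,140,150,160)])
E
```

```text
[array([593., 209.]), array([559., 209.]), array([528., 197.]), array([502., 175.]), array([485., 146.]), array([480., 126.]), array([479., 113.])]
at [596.8 208.6 198.4] yaw 79.6 F [-0.  -0.7  0.1] t 4.53 q [ 0.15  0.46 -0.76  1.43  0.32  1.38 -0.8 ]
(np.float64(592.8438732336922), np.float64(208.52635204218416), 200, 79.5) -> [-0.005 -0.026 -0.011] 0.003
(np.float64(576.0), np.float64(210.0), 200, 79.5) -> [-0.016 -0.138 -0.01 ] 0.003
(np.float64(559.1561267663078), np.float64(208.52635204218416), 200, 79.5) -> [-0.046 -0.246 -0.01 ] 0.003
(np.float64(542.8240460974101), np.float64(204.15018421623313), 200, 79.5) -> [-0.094 -0.348 -0.01 ] 0.003
(np.float64(527.5), np.float64(197.00446416709056), 200, 79.5) -> [-0.16  -0.44  -0.009] 0.003
(np.float64(513.6496018604057), np.float64(187.30631098254088), 200, 79.5) -> [-0.24  -0.519 -0.009] 0.003
(np.float64(501.6936890174592), np.float64(175.35039813959432), 200, 79.5) -> [-0.333 -0.583 -0.009] 0.003
(np.float64(491.99553583290947), np.float64(161.5), 200, 79.5) -> [-0.435 -0.63  -0.008] 0.003
(np.float64(484.84981578376687), np.float64(146.17595390258987), 200, 79.5) -> [-0.544 -0.659 -0.008] 0.003
```

>>> carry_out([
  [-0.01, -0.07, 0, 0, -1],
  [-0.02, -0.14, 0, 0, -1],
  [-0.03, -0.19, 0, 0, -1],
  [-0.05, -0.25, 0, 0, -1],
  [-0.07, -0.3, 0, 0, -1],
  [-0.09, -0.35, 0, 0, -1],
  [-0.125, -0.395, 0, 0, -1],
  [-0.16, -0.44, 0, 0, -1],
  [-0.2, -0.48, 0, 0, -1],
  [-0.24, -0.52, 0, 0, -1],
  [-0.285, -0.55, 0, 0, -1],
  [-0.33, -0.58, 0, 0, -1],
  [-0.38, -0.605, 0, 0, -1],
  [-0.43, -0.63, 0, 0, -1],
  [-0.43, -0.63, 0, 0, -1],
])

```text
clock: 6.4
position: [0.4925, 0.1638, 0.2001]
ee_rot: [0.768, 0.641, -0.0, 0.0]
ft_force: [-0.5, 0.2, -0.1]
grip_width: 0.001
grasp_force: 0.0
```

```bash
python3 - <<'E'
from arc import *
p=camera('wrist'); save('wr2',p['img']); W=wcloud(p)*1000; im=p['img'].astype(int)
g=(W[...,2]>196)&(W[...,2]<207)&(im.max(-1)-im.min(-1)<30)&(np.hypot(W[...,0]-H[0],W[...,1]-H[1])<125)&(W[...,0]<560)
P_=W[g]; print(g.sum()); 
if g.sum()>5: print(cv2.fitLine(P_[:,:2].astype(np.float32),cv2.DIST_HUBER,0,.01,.01).ravel(),P_.min(0),P_.max(0))
rows(*[P(97,a) for a in (150,155,160,165)])
E
```

```text
3
at [492.6 164.3 200.1] yaw 79.7 F [ 1.  -0.  -1.1] t 6.45 q [ 0.33  0.19 -0.81  1.73  0.14  1.29 -0.7 ]
(np.float64(491.99553583290947), np.float64(161.5), 200, 79.5) -> [-0.019 -0.001  0.001] 0.008
(np.float64(488.08814465744496), np.float64(153.99397138884785), 200, 79.5) -> [-0.073 -0.017  0.001] 0.008
(np.float64(484.84981578376687), np.float64(146.17595390258987), 200, 79.5) -> [-0.128 -0.029  0.001] 0.008
(np.float64(482.3051948499604), np.float64(138.10544737494453), 200, 79.5) -> [-0.184 -0.036  0.001] 0.008
```

View pics/wr2.png

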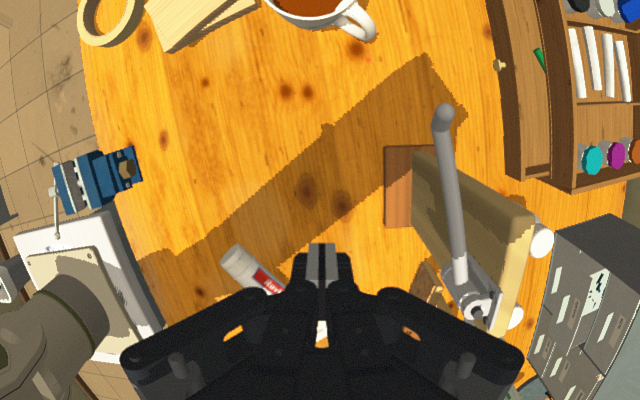

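```bash
python3 - <<'E'
from arc import *
p=camera('wrist'); W=wcloud(p)*1000; im=p['img']
for u,v in ((443,112),(446,140),(450,180),(455,220),(460,260),(475,303),(475,312),(425,165),(525,225),(540,240)):
    w=W[v-2:v+3,u-2:u+3].reshape(-1,3); print((u,v),np.nanmedian(w,0).round(1),im[v,u])
print(np.round(p['t'],3),(-p['R'].T@p['t']).round(3))
p=camera('top'); W=cloud(p)*1000; save('tp2',p['img'][140:270,200:400],4)
for b in boxes_of('hook_b_mid',p): print(b['conf'],b['position'])
E
```

```text
(443, 112) [562.5 229.8 216.5] [144 138 129]
(446, 140) [566.7 213.9 205.2] [154 149 139]
(450, 180) [567.3 191.9 205.1] [147 143 133]
(455, 220) [569.6 167.7 204.9] [144 141 132]
(460, 260) [573.  140.1 205. ] [240 234 225]
(475, 303) [576.6 119.3 223.8] [241 235 226]
(475, 312) [575.  115.9 228. ] [82 81 77]
(425, 165) [595.7 166.4  69.9] [92 76 50]
(525, 225) [605.4 165.7 225.7] [168 137  82]
(540, 240) [729.1  63.3  94.3] [253 253 246]
[-0.454  0.203  0.443] [0.506 0.243 0.358]
```

View pics/tp2.png

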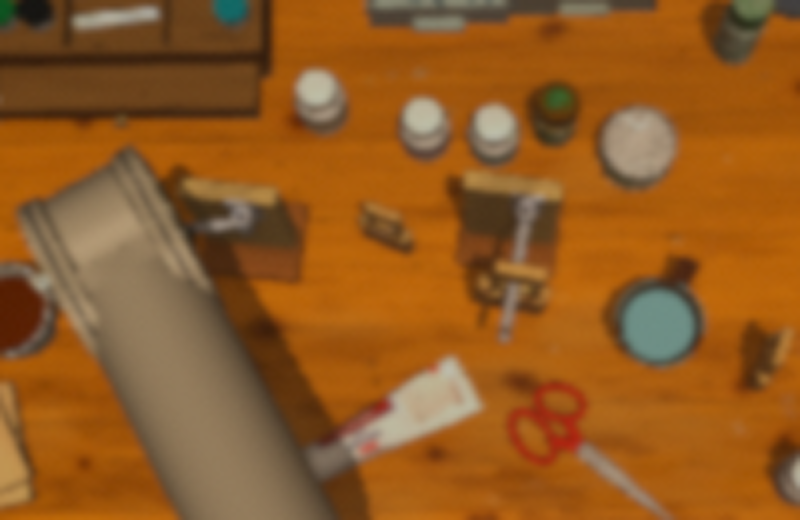

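```bash
python3 - <<'E'
from arc import *
p=camera('wrist'); W=wcloud(p)*1000; o=manip.get_obs(); t=o['position']
print(t, wproj(p,[t,t-[0,0,.022],t+[0,0,.03]]).round())
for u,v in ((314,247),(331,247),(322,247),(314,260),(331,260),(314,280),(322,290),(300,265),(345,265)):
    print((u,v),W[v,u].round(1),p['img'][v,u],p['depth'][v,u])
s=camera('scene'); print(proj(s,t-[0,0,.022]),proj(s,[.566,.207,.2]))
save('sc2',s['img'][170:290,200:360],5)
E
```

```text
[0.49259505 0.16484877 0.1999716 ] [[323. 246.]
 [323. 230.]
 [323. 274.]]
(314, 247) [490.4 177.  223.8] [104 103  97] 0.14857417
(331, 247) [498.5 175.2 223.2] [103 101  95] 0.14923339
(322, 247) [494.2 176.5 224.2] [23 23 20] 0.14821021
(314, 260) [490.8 177.4 237.5] [104 100  96] 0.13545758
(331, 260) [498.2 176.1 237.6] [108 108 100] 0.13531744
(314, 280) [491.  176.8 252.9] [142 139 130] 0.12093081
(322, 290) [493.3 171.5 253.1] [33 30 31] 0.12228463
(300, 265) [483.6 174.2 234.4] [27 21 26] 0.13971505
(345, 265) [503.9 170.7 234.7] [26 30 34] 0.13944083
[247. 237.] [223. 221.]
```

View pics/sc2.png

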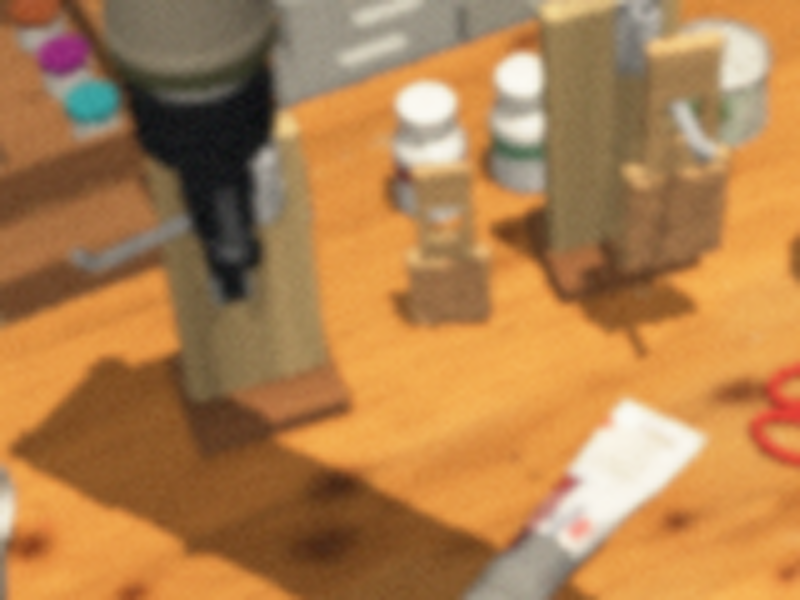

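```bash
python3 - <<'E'
from arc import *
p=camera('wrist'); W=wcloud(p)*1000; o=manip.get_obs()
print(p['R'].round(3).tolist())
for v in range(226,262,3): print(v,[ (W[v,u].round().tolist(), int(p['img'][v,u].mean())) for u in (314,322,331)])
s=camera('scene'); S=cloud(s)*1000
for v in range(224,240,1): print(v,[(S[v,u].round().tolist(),int(s['img'][v,u].mean())) for u in (244,246,248)])
E
```

```text
[[0.984, -0.178, -0.0], [-0.17, -0.935, 0.31], [-0.056, -0.305, -0.951]]
226 [([469.0, 95.0, 0.0], 94), ([479.0, 92.0, -2.0], 91), ([490.0, 91.0, 1.0], 134)]
229 [([469.0, 91.0, 0.0], 89), ([479.0, 89.0, 1.0], 78), ([490.0, 87.0, 1.0], 149)]
232 [([468.0, 87.0, 1.0], 96), ([478.0, 84.0, -1.0], 83), ([489.0, 83.0, 1.0], 144)]
235 [([467.0, 82.0, 0.0], 99), ([477.0, 81.0, 1.0], 135), ([488.0, 79.0, 1.0], 142)]
238 [([466.0, 78.0, 0.0], 126), ([476.0, 76.0, -0.0], 140), ([488.0, 74.0, -1.0], 141)]
241 [([nan, nan, nan], 153), ([476.0, 72.0, -0.0], 144), ([487.0, 70.0, 0.0], 140)]
244 [([490.0, 176.0, 219.0], 101), ([494.0, 176.0, 220.0], 32), ([498.0, 175.0, 219.0], 99)]
247 [([490.0, 177.0, 225.0], 104), ([494.0, 176.0, 224.0], 19), ([498.0, 176.0, 224.0], 104)]
250 [([490.0, 177.0, 227.0], 101), ([494.0, 176.0, 226.0], 29), ([498.0, 175.0, 227.0], 100)]
253 [([491.0, 177.0, 231.0], 99), ([494.0, 177.0, 230.0], 20), ([498.0, 176.0, 231.0], 101)]
256 [([490.0, 177.0, 232.0], 99), ([494.0, 177.0, 233.0], 31), ([498.0, 176.0, 233.0], 100)]
259 [([491.0, 177.0, 236.0], 100), ([494.0, 176.0
[... 811 characters left out ...]
([592.0, 137.0, 90.0], 106), ([593.0, 130.0, 85.0], 110)]
233 [([597.0, 142.0, 84.0], 98), ([593.0, 137.0, 84.0], 107), ([590.0, 132.0, 85.0], 112)]
234 [([594.0, 144.0, 82.0], 104), ([591.0, 138.0, 82.0], 107), ([591.0, 132.0, 79.0], 113)]
235 [([594.0, 144.0, 78.0], 106), ([591.0, 139.0, 79.0], 109), ([588.0, 133.0, 78.0], 110)]
236 [([593.0, 145.0, 75.0], 105), ([589.0, 140.0, 77.0], 107), ([592.0, 133.0, 70.0], 114)]
237 [([593.0, 145.0, 70.0], 105), ([594.0, 139.0, 67.0], 107), ([589.0, 134.0, 68.0], 110)]
238 [([592.0, 146.0, 68.0], 101), ([589.0, 141.0, 67.0], 110), ([593.0, 133.0, 60.0], 113)]
239 [([594.0, 146.0, 61.0], 104), ([591.0, 141.0, 61.0], 108), ([593.0, 134.0, 56.0], 113)]
```

The hook hasn't moved. Both the scene and wrist depth put the closed fingertips at z≈0.217 while the TCP reads 0.200. So the tips stand about 17 mm above the reported TCP, not 22 mm below it as stated. I'll use the measured offset (tip z = TCP z + 17 mm), raise, go behind again and descend lower.

```bash
python3 - <<'E'
from arc import *
rows((492,165,240,79.6),(598,208,240,79.6),(598,208,162,79.6))
E
```

```text
at [492.6 164.7 199.9] yaw 79.8 F [0.1 0.1 0.1] t 6.8 q [ 0.33  0.19 -0.81  1.73  0.14  1.29 -0.7 ]
(492, 165, 240, 79.6) -> [ 0.001 -0.004 -0.267] 0.006
(598, 208, 240, 79.6) -> [ 0.409  0.64  -0.267] 0.006
(598, 208, 162, 79.6) -> [0.409 0.64  0.253] 0.006
```

>>> carry_out([
  [0, 0, -0.27, 0, -1],
  [0.13, 0.2, -0.27, 0, -1],
  [0.3, 0.45, -0.27, 0, -1],
  [0.41, 0.64, -0.27, 0, -1],
  [0.41, 0.64, -0.1, 0, -1],
  [0.41, 0.64, 0.1, 0, -1],
  [0.41, 0.64, 0.2, 0, -1],
  [0.41, 0.64, 0.25, 0, -1],
  [0.41, 0.64, 0.25, 0, -1],
])

```text
clock: 7.92
position: [0.5981, 0.208, 0.1628]
ee_rot: [0.767, 0.641, 0.0, 0.0]
ft_force: [-0.6, -0.2, 0.1]
grip_width: 0.002
grasp_force: 0.0
```

```bash
python3 - <<'E'
from arc import *
p=camera('wrist'); W=wcloud(p)*1000; 
m=(W[...,2]>120)&(np.abs(W[...,0]-598)<20)&(np.abs(W[...,1]-221)<5); print('finger low z',np.nanpercentile(W[m][:,2],[0,2,10]))
for b in boxes_of('hook_b_mid',p): print(b['conf'],np.round(b['position'],3))
rows(*[P(97,a)[:2]+(162,79.5) for a in range(80,161,10)])
E
```

```text
finger low z [181.99959506 189.05079062 207.11577374]
0.98 [0.567 0.227 0.211]
at [598.4 208.2 163.6] yaw 79.8 F [0.3 0.1 0.7] t 8.03 q [ 0.16  0.49 -0.77  1.48  0.35  1.31 -0.82]
(np.float64(592.8438732336922), np.float64(208.52635204218416), 162, 79.5) -> [-0.005 -0.037  0.011] 0.008
(np.float64(576.0), np.float64(210.0), 162, 79.5) -> [-0.015 -0.149  0.01 ] 0.008
(np.float64(559.1561267663078), np.float64(208.52635204218416), 162, 79.5) -> [-0.045 -0.258  0.01 ] 0.008
(np.float64(542.8240460974101), np.float64(204.15018421623313), 162, 79.5) -> [-0.093 -0.36   0.01 ] 0.008
(np.float64(527.5), np.float64(197.00446416709056), 162, 79.5) -> [-0.158 -0.452  0.01 ] 0.008
(np.float64(513.6496018604057), np.float64(187.30631098254088), 162, 79.5) -> [-0.238 -0.531  0.01 ] 0.008
(np.float64(501.6936890174592), np.float64(175.35039813959432), 162, 79.5) -> [-0.331 -0.595  0.01 ] 0.008
(np.float64(491.99553583290947), np.float64(161.5), 162, 79.5) -> [-0.433 -0.643  0.009] 0.008
(np.float64(484.84981578376687), np.float64(146.17595390258987), 162, 79.5) -> [-0.542 -0.671  0.009] 0.008
```

>>> carry_out([
  [-0.01, -0.05, 0.03, 0, -1],
  [-0.01, -0.1, 0.03, 0, -1],
  [-0.02, -0.15, 0.03, 0, -1],
  [-0.03, -0.2, 0.03, 0, -1],
  [-0.045, -0.26, 0.03, 0, -1],
])

```text
clock: 8.65
position: [0.5579, 0.2083, 0.1582]
ee_rot: [0.767, 0.641, 0.0, 0.0]
ft_force: [2.9, 0.1, -0.1]
grip_width: -0.0
grasp_force: 0.9
```

```bash
python3 - <<'E'
from arc import *
p=camera('wrist'); W=wcloud(p)*1000
b=boxes_of('hook_b_mid',p); print([(x['conf'],np.round(x['position'],3)) for x in b])
rows(*[P(97,a)[:2]+(158,79.5) for a in range(110,161,10)])
E
```

```text
[(0.91, array([0.532, 0.218, 0.204])), (0.51, array([0.371, 0.079, 0.024]))]
at [557.4 208.5 158.2] yaw 79.8 F [ 0.1  0.2 -0.6] t 8.75 q [ 0.19  0.42 -0.8   1.59  0.31  1.27 -0.83]
(np.float64(542.8240460974101), np.float64(204.15018421623313), 158, 79.5) -> [-0.046 -0.09   0.002] 0.01
(np.float64(527.5), np.float64(197.00446416709056), 158, 79.5) -> [-0.111 -0.182  0.002] 0.01
(np.float64(513.6496018604057), np.float64(187.30631098254088), 158, 79.5) -> [-0.191 -0.262  0.002] 0.01
(np.float64(501.6936890174592), np.float64(175.35039813959432), 158, 79.5) -> [-0.283 -0.326  0.002] 0.01
(np.float64(491.99553583290947), np.float64(161.5), 158, 79.5) -> [-0.386 -0.373  0.002] 0.01
(np.float64(484.84981578376687), np.float64(146.17595390258987), 158, 79.5) -> [-0.495 -0.402  0.002] 0.01
```

>>> carry_out([
  [-0.02, -0.045, 0, 0, -1],
  [-0.045, -0.09, 0, 0, -1],
  [-0.075, -0.135, 0, 0, -1],
  [-0.11, -0.18, 0, 0, -1],
  [-0.15, -0.22, 0, 0, -1],
  [-0.19, -0.26, 0, 0, -1],
  [-0.235, -0.295, 0, 0, -1],
  [-0.28, -0.325, 0, 0, -1],
  [-0.33, -0.35, 0, 0, -1],
  [-0.385, -0.37, 0, 0, -1],
  [-0.41, -0.38, 0, 0, -1],
])

```text
clock: 10.12
position: [0.491, 0.1573, 0.1579]
ee_rot: [0.768, 0.641, -0.0, 0.0]
ft_force: [2.3, 0.9, 0.0]
grip_width: -0.003
grasp_force: 0.8
```

```bash
python3 - <<'E'
from arc import *
p=camera('wrist'); W=wcloud(p)*1000
b=boxes_of('hook_b_mid',p); print([(x['conf'],np.round(x['position'],3)) for x in b])
rows(*[P(97,a)[:2]+(158,79.5) for a in (152,155,158,160,162,164,166)])
E
```

```text
[(0.7, array([0.569, 0.123, 0.2  ]))]
at [491.  157.3 157.9] yaw 79.7 F [ 0.4 -0.1 -0.6] t 10.22 q [ 0.35  0.23 -0.83  1.79  0.18  1.2  -0.71]
(np.float64(490.3540834926841), np.float64(158.53874159023138), 158, 79.5) -> [ 0.007 -0.006 -0.001] 0.007
(np.float64(488.08814465744496), np.float64(153.99397138884785), 158, 79.5) -> [-0.025 -0.015 -0.001] 0.007
(np.float64(486.06316610702163), np.float64(149.33683956134348), 158, 79.5) -> [-0.058 -0.023 -0.001] 0.007
(np.float64(484.84981578376687), np.float64(146.17595390258987), 158, 79.5) -> [-0.081 -0.027 -0.001] 0.007
(np.float64(483.7475179193701), np.float64(142.9746484543699), 158, 79.5) -> [-0.103 -0.031 -0.001] 0.007
(np.float64(482.75761549398305), np.float64(139.73682351424893), 158, 79.5) -> [-0.125 -0.033 -0.001] 0.007
(np.float64(481.88131455122834), np.float64(136.46642387316777), 158, 79.5) -> [-0.148 -0.035 -0.001] 0.007
```

>>> carry_out([
  [-0.025, -0.01, 0, 0, -1],
  [-0.05, -0.02, 0, 0, -1],
  [-0.06, -0.02, 0, 0, -1],
])

```text
clock: 10.6
position: [0.4865, 0.1495, 0.1579]
ee_rot: [0.767, 0.641, -0.0, -0.0]
ft_force: [-0.9, 1.7, -0.3]
grip_width: 0.004
grasp_force: 0.8
```

>>> carry_out([
  [-0.01, 0, 0, 0, -1],
  [-0.02, 0, 0, 0, -1],
  [-0.02, 0, 0, 0, -1],
])

```text
clock: 10.98
position: [0.4861, 0.1465, 0.1579]
ee_rot: [0.767, 0.641, -0.0, -0.0]
ft_force: [0.1, 2.0, -0.4]
grip_width: -0.004
grasp_force: 0.4
```

>>> carry_out([
  [-0.01, 0, 0, 0, -1],
  [-0.02, 0, 0, 0, -1],
  [-0.02, 0, 0, 0, -1],
])

```text
clock: 11.35
position: [0.4857, 0.1434, 0.158]
ee_rot: [0.767, 0.641, -0.0, 0.0]
ft_force: [-0.6, 1.2, 0.0]
grip_width: -0.001
grasp_force: 0.5
```

>>> carry_out([
  [-0.01, 0, 0, 0, -1],
  [-0.02, 0, 0, 0, -1],
  [-0.02, 0, 0, 0, -1],
])

```text
clock: 11.72
position: [0.4853, 0.1416, 0.1582]
ee_rot: [0.767, 0.641, 0.001, -0.0]
ft_force: [0.6, 6.4, -0.4]
grip_width: 0.002
grasp_force: 2.7
```

>>> carry_out([
  [-0.01, 0, 0, 0, -1],
  [-0.01, 0, 0, 0, -1],
])

```text
clock: 11.98
position: [0.4852, 0.141, 0.1584]
ee_rot: [0.767, 0.642, 0.001, -0.0]
ft_force: [0.7, 8.6, -1.2]
grip_width: 0.0
grasp_force: 4.2
```

>>> carry_out([
  [-0.01, 0, 0, 0, -1],
  [-0.01, 0, 0, 0, -1],
])

```text
clock: 12.22
position: [0.4851, 0.1404, 0.1586]
ee_rot: [0.767, 0.642, 0.002, -0.001]
ft_force: [1.6, 10.9, -1.5]
grip_width: 0.004
grasp_force: 5.7
```

>>> carry_out([
  [0, 0, 0, 0, -1],
  [0, 0, 0, 0, -1],
  [0, 0, 0, 0, -1],
  [0, 0, 0, 0, -1],
  [0, 0, 0, 0, -1],
  [0, 0, 0, 0, -1],
])

```text
clock: 12.98
position: [0.4851, 0.1404, 0.1586]
ee_rot: [0.767, 0.642, 0.002, -0.001]
ft_force: [1.5, 11.3, -1.8]
grip_width: -0.003
grasp_force: 5.6
```

```bash
python3 - <<'E'
from arc import *
rows((487,165,158,79.5))
E
```

```text
at [485.1 140.4 158.6] yaw 79.9 F [ 1.5 11.3 -1.8] t 12.97 q [ 0.39  0.19 -0.83  1.82  0.15  1.19 -0.66]
(487, 165, 158, 79.5) -> [ 0.163 -0.016  0.004] 0.013
```

>>> carry_out([
  [0.1, 0, 0, 0, -1],
  [0.2, 0, 0, 0, -1],
  [0.2, 0, -0.4, 0, -1],
  [0.2, 0, -0.8, 0, -1],
  [0.2, 0, -0.95, 0, 0],
  [0.2, 0, -0.95, 0, 0],
])

```text
clock: 13.72
position: [0.4908, 0.1677, 0.3021]
ee_rot: [0.767, 0.641, 0.001, 0.001]
ft_force: [0.2, -0.8, -0.7]
grip_width: 0.42
grasp_force: 0.0
```

```bash
cat >> arc.py <<'E'
def arm(p,H,lo=40,hi=105,amin=150,amax=190,wrist=True):
    W=(wcloud(p) if wrist else cloud(p))*1000; im=p['img'].astype(int); d=W[...,:2]-H; r=np.hypot(d[...,0],d[...,1]); a=np.degrees(np.arctan2(d[...,1],d[...,0]))%360
    g=(W[...,2]>200)&(W[...,2]<209)&(r>lo)&(r<hi)&(a>amin)&(a<amax)&(im.max(-1)-im.min(-1)<35)
    P_=W[g]; print('arm pts',g.sum())
    if g.sum()>5: print(cv2.fitLine(P_[:,:2].astype(np.float32),cv2.DIST_HUBER,0,.01,.01).ravel().round(3),P_.min(0).round(),P_.max(0).round())
E
python3 - <<'E'
from arc import *
o=pose(); p=camera('wrist'); arm(p,H); arm(camera('top'),H,wrist=False); arm(camera('scene'),H,wrist=False)
b=boxes_of('paddle_tab',p); print([(round(x['conf'],2),np.round(x['position'],3)) for x in b])
rows((515,-60,300,81),(517,-139,300,81))
E
```

```text
arm pts 637
[ 9.89000e-01 -1.47000e-01  5.04332e+02  1.26154e+02] [472. 117. 200.] [537. 133. 207.]
arm pts 21
[ 9.86000e-01 -1.64000e-01  5.04506e+02  1.22032e+02] [474. 115. 201.] [533. 130. 209.]
arm pts 46
[ 9.87000e-01 -1.63000e-01  5.06138e+02  1.23325e+02] [476. 116. 200.] [536. 131. 209.]
[(0.9, array([ 0.597, -0.001,  0.066]))]
at [489.6 167.  299.2] yaw 79.8 F [-0.2 -0.7  0.3] t 13.93 q [ 0.37  0.14 -0.85  1.57  0.1   1.48 -0.67]
(515, -60, 300, 81) -> [-1.459  0.436 -0.005] -0.042
(517, -139, 300, 81) -> [-1.975  0.543 -0.005] -0.042
```

>>> carry_out([
  [-0.35, 0.1, 0, 0, 0],
  [-0.7, 0.2, 0, 0, 0],
  [-1, 0.3, 0, -0.04, 0],
  [-1, 0.3, 0, -0.04, 0],
])

```text
clock: 14.42
position: [0.5075, 0.0071, 0.299]
ee_rot: [0.763, 0.647, -0.001, -0.0]
ft_force: [0.4, 1.6, 0.2]
grip_width: 0.501
grasp_force: 0.0
```

>>> carry_out([
  [-0.35, 0.1, 0, 0, 0],
  [-0.65, 0.2, 0, 0, 0],
  [-0.75, 0.24, 0, 0, 0],
  [-0.75, 0.24, 0, 0, 0],
])

```text
clock: 14.92
position: [0.5253, -0.1049, 0.2996]
ee_rot: [0.761, 0.649, -0.0, -0.001]
ft_force: [-0.7, 1.1, 0.9]
grip_width: 0.499
grasp_force: 0.0
```

```bash
cat >> arc.py <<'E'
def tab(p,c,wrist=True,z0=238,z1=258):
    W=(wcloud(p) if wrist else cloud(p))*1000; im=p['img'].astype(int)
    g=(W[...,2]>z0)&(W[...,2]<z1)&(np.hypot(W[...,0]-c[0],W[...,1]-c[1])<45)&(im[...,0]-im[...,2]>40)
    P_=W[g]; print('tab',g.sum())
    if g.sum()>5: r=cv2.minAreaRect(P_[:,:2].astype(np.float32)); print(np.round(r[0],1),np.round(r[1],1),round(r[2],1),'mean',P_.mean(0).round(1),'zmax',np.percentile(P_[:,2],95).round(1))
E
python3 - <<'E'
from arc import *
p=camera('wrist'); save('wr3',p['img']); tab(p,(517,-139)); tab(p,(517,-139),True,246); Ha=np.array([577,-147.]); arm(p,Ha)
b=boxes_of('paddle_tab',p); print([(round(x['conf'],2),np.round(x['position'],3)) for x in b])
rows((517,-139,300,81))
E
```

```text
tab 894
[ 520.8 -138.8] [48.3 12. ] 80.5 mean [ 521.1 -134.9  248.8] zmax 250.8
tab 829
[ 520.8 -139.1] [47.8 12. ] 80.5 mean [ 520.8 -136.4  249.3] zmax 250.8
arm pts 538
[ 9.83000e-01 -1.82000e-01  5.02234e+02 -1.28774e+02] [ 474. -141.  200.] [ 539. -121.  208.]
[(0.79, array([ 0.596, -0.012,  0.104])), (0.67, array([ 0.527, -0.115,  0.223])), (0.58, array([ 0.596, -0.131,  0.202])), (0.55, array([ 0.467, -0.381,  0.045]))]
at [ 525.5 -102.9  300.3] yaw 81.1 F [ 0.4  0.5 -0.6] t 15.03 q [ 0.68  0.15 -0.64  1.53  0.09  1.49 -0.11]
(517, -139, 300, 81) -> [-0.247 -0.019  0.002] 0.003
```

View pics/wr3.png

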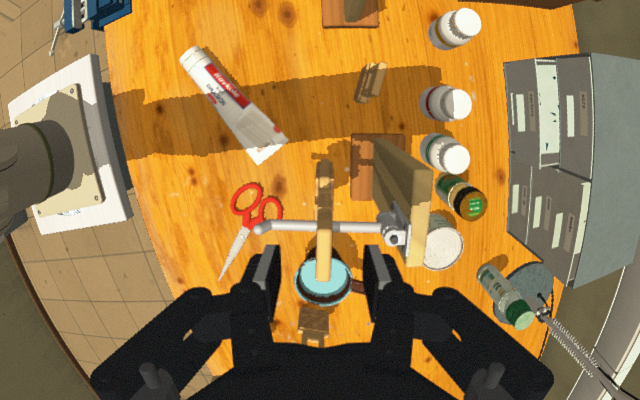

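The view shows the tab at (325,225) on hook_a, arm from tip (262,230) to hub (395,235). Depth gives a tab of 48x12 mm with its top at 250, which is the largest paddle as described. The slot sits about 7 mm off the arm.

```bash
python3 - <<'E'
from arc import *
rows((520.8,-139.5,300,80.5),(520.8,-139.5,220,80.5),(520.8,-139.5,194,80.5))
E
```

```text
at [ 525.5 -102.9  300.3] yaw 81.1 F [ 0.4  0.5 -0.6] t 15.03 q [ 0.68  0.15 -0.64  1.53  0.09  1.49 -0.11]
(520.8, -139.5, 300, 80.5) -> [-0.246  0.007  0.002] 0.02
(520.8, -139.5, 220, 80.5) -> [-0.246  0.007  0.535] 0.02
(520.8, -139.5, 194, 80.5) -> [-0.247  0.007  0.708] 0.02
```

>>> carry_out([
  [-0.12, 0.005, 0, 0.02, 0],
  [-0.245, 0.005, 0.1, 0.02, 0],
  [-0.245, 0.005, 0.35, 0.02, 0],
  [-0.245, 0.005, 0.55, 0.02, 0],
  [-0.245, 0.005, 0.65, 0.02, 0],
  [-0.245, 0.005, 0.71, 0.02, 0],
  [-0.245, 0.005, 0.71, 0.02, 0],
])

```text
clock: 15.9
position: [0.5204, -0.1417, 0.194]
ee_rot: [0.764, 0.645, -0.0, 0.0]
ft_force: [0.2, -0.4, 1.1]
grip_width: 0.503
grasp_force: 0.0
```

```bash
python3 - <<'E'
from arc import *
p=camera('wrist'); tab(p,(520,-139)); W=wcloud(p)*1000; im=p['img'].astype(int)
m=(W[...,2]>195)&(W[...,2]<300)&(im.max(-1)-im.min(-1)<25)&(im.max(-1)<120)&(np.abs(W[...,1]+128)<6)&(np.abs(W[...,0]-520)<45); w=W[m]
for lo,hi in ((485,505),(535,560)):
    k=w[(w[:,0]>lo)&(w[:,0]<hi)]; print(len(k), k.min(0).round() if len(k) else '',k.max(0).round() if len(k) else '')
rows((520.8,-139.5,194,80.5))
E
```

```text
tab 2979
[ 522.7 -138.1] [83.6 47.4] 10.3 mean [ 521.3 -133.5  248.7] zmax 251.0
2315 [ 485. -134.  200.] [ 505. -122.  300.]
3109 [ 535. -134.  200.] [ 555. -125.  300.]
at [ 520.8 -141.7  194.6] yaw 80.4 F [ 0.4  0.1 -0.6] t 15.95 q [ 0.72  0.21 -0.61  1.69  0.12  1.28 -0.08]
(520.8, -139.5, 194, 80.5) -> [ 0.014 -0.002  0.004] -0.005
```

Aligned. Closing.

>>> carry_out([
  [0, 0, 0, 0, -0.4],
  [0, 0, 0, 0, -0.7],
  [0, 0, 0, 0, -1],
  [0, 0, 0, 0, -1],
  [0, 0, 0, 0, -1],
  [0, 0, 0, 0, -1],
], force=40)

```text
clock: 16.7
position: [0.5206, -0.1415, 0.1942]
ee_rot: [0.764, 0.645, 0.0, 0.0]
ft_force: [0.6, -0.2, 2.9]
grip_width: 0.133
grasp_force: 41.0
```

```bash
python3 - <<'E'
from arc import *
rows((521,-132.5,211,80.4))
p=camera('wrist');arm(p,np.array([577,-146.]))
E
```

```text
at [ 520.6 -141.5  194.2] yaw 80.4 F [ 0.6 -0.2  2.9] t 16.7 q [ 0.72  0.21 -0.61  1.69  0.12  1.28 -0.08]
(521, -132.5, 211, 80.4) -> [ 0.06  -0.008 -0.112] -0.002
arm pts 1403
[ 9.86000e-01 -1.68000e-01  5.01283e+02 -1.28132e+02] [ 474. -141.  200.] [ 539. -120.  209.]
```

>>> carry_out([
  [0, 0, -0.04, 0, -1],
  [0.01, 0, -0.08, 0, -1],
  [0.025, 0, -0.115, 0, -1],
  [0.045, 0, -0.115, 0, -1],
  [0.045, 0, -0.115, 0, -1],
])

```text
clock: 17.38
position: [0.5215, -0.1344, 0.2111]
ee_rot: [0.764, 0.645, -0.0, -0.0]
ft_force: [0.7, -0.4, -1.5]
grip_width: 0.136
grasp_force: 40.5
```

```bash
python3 - <<'E'
from arc import *
p=camera('wrist'); arm(p,np.array([577,-146.])); W=wcloud(p)*1000
im=p['img'].astype(int); g=(W[...,2]>255)&(W[...,2]<275)&(np.hypot(W[...,0]-520,W[...,1]+133)<30)&(im[...,0]-im[...,2]>40); print(g.sum(),W[g].min(0).round(),W[g].max(0).round(), np.percentile(W[g][:,2],95).round(1))
# tip height
d=np.hypot(W[...,0]-458,W[...,1]+123); t=(d<15)&(W[...,2]>190)&(W[...,2]<230); print('tip',np.nanpercentile(W[t],97,axis=0).round(),W[t].mean(0).round())
o=pose()[0]; print(o['position']*1000,o['ft_force'])
E
```

```text
arm pts 1112
[ 9.85000e-01 -1.71000e-01  5.00635e+02 -1.28037e+02] [ 474. -141.  200.] [ 539. -121.  209.]
2925 [ 495. -156.  255.] [ 549. -108.  275.] 267.5
tip [ 473. -119.  218.] [ 468. -122.  213.]
[ 521.4377594  -134.64259863  211.04208362] [-0.43569895 -0.51454229 -1.2722941 ]
```

>>> carry_out([
  [0, -0.05, 0, 0, -1],
  [0, -0.12, 0, 0, -1],
  [0, -0.2, 0, 0, -1],
  [0, -0.28, 0, 0, -1],
  [0, -0.36, 0, 0, -1],
  [0, -0.44, 0, 0, -1],
  [0, -0.52, 0, 0, -1],
  [0, -0.6, 0, 0, -1],
  [0, -0.65, 0, 0, -1],
  [0, -0.65, 0, 0, -1],
])

```text
clock: 18.68
position: [0.4251, -0.1185, 0.2114]
ee_rot: [0.764, 0.645, -0.0, 0.0]
ft_force: [0.6, -0.1, -2.2]
grip_width: 0.133
grasp_force: 40.5
```

```bash
python3 - <<'E'
from arc import *
p=camera('wrist'); arm(p,np.array([577,-146.]))
rows((424,-118,216,80.4),(424,0,216,81),(421,137,213,81.3),(512,122.5,213,81.3))
E
```

```text
arm pts 1258
[ 9.82000e-01 -1.89000e-01  5.04613e+02 -1.29196e+02] [ 474. -141.  200.] [ 538. -121.  207.]
at [ 425.5 -118.6  211.4] yaw 80.3 F [-0.3  0.9 -1.7] t 18.73 q [ 0.8  -0.05 -0.6   1.9  -0.03  1.29  0.04]
(424, -118, 216, 80.4) -> [ 0.002 -0.01  -0.031] -0.002
(424, 0, 216, 81) -> [ 0.778 -0.142 -0.031] -0.022
(421, 137, 213, 81.3) -> [ 1.675 -0.315 -0.011] -0.032
(512, 122.5, 213, 81.3) -> [ 1.681  0.299 -0.011] -0.032
```

>>> carry_out([
  [0.2, -0.04, -0.03, 0, -1],
  [0.45, -0.09, -0.03, 0, -1],
  [0.7, -0.13, -0.03, -0.03, -1],
  [0.85, -0.155, -0.03, -0.03, -1],
  [0.85, -0.155, -0.03, -0.03, -1],
])

```text
clock: 19.35
position: [0.4242, 0.0128, 0.2159]
ee_rot: [0.758, 0.652, 0.0, 0.0]
ft_force: [0.3, -0.9, -1.3]
grip_width: 0.134
grasp_force: 40.5
```

>>> carry_out([
  [0.2, -0.04, 0, 0, -1],
  [0.45, -0.09, 0, 0, -1],
  [0.7, -0.13, 0, 0, -1],
  [0.82, -0.155, 0.02, 0, -1],
  [0.82, -0.155, 0.02, 0, -1],
])

```text
clock: 19.98
position: [0.4197, 0.1366, 0.2126]
ee_rot: [0.758, 0.652, 0.0, -0.0]
ft_force: [0.6, -0.5, -2.4]
grip_width: 0.136
grasp_force: 40.5
```

```bash
python3 - <<'E'
from arc import *
p=camera('wrist'); save('wr4',p['img']); arm(p,H,40,104); W=wcloud(p)*1000
im=p['img'].astype(int); o=pose()[0]; c=o['position']*1000
g=(W[...,2]>263)&(W[...,2]<275)&(np.hypot(W[...,0]-c[0],W[...,1]-c[1])<30)&(im[...,0]-im[...,2]>40); print(g.sum(),cv2.minAreaRect(W[g][:,:2].astype(np.float32)), np.percentile(W[g][:,2],95).round(1))
arm(camera('top'),H,wrist=False)
rows((421,137,213,81.3),(512,122.5,213,81.3))
E
```

```text
arm pts 1228
[ 9.88000e-01 -1.52000e-01  5.03289e+02  1.26299e+02] [473. 116. 200.] [537. 134. 207.]
2721 ((423.1792297363281, 141.718505859375), (46.965553283691406, 41.89638900756836), 30.02864646911621) 269.1
arm pts 15
[ 9.88000e-01 -1.58000e-01  5.08717e+02  1.22025e+02] [485. 115. 201.] [536. 126. 209.]
at [420.  135.  212.7] yaw 81.2 F [-0.  -0.3 -1.7] t 20.07 q [ 0.56 -0.05 -0.93  1.88 -0.04  1.29 -0.51]
(421, 137, 213, 81.3) -> [ 0.014  0.005 -0.002] -0.004
(512, 122.5, 213, 81.3) -> [ 0.012  0.619 -0.002] -0.004
```

View pics/wr4.png

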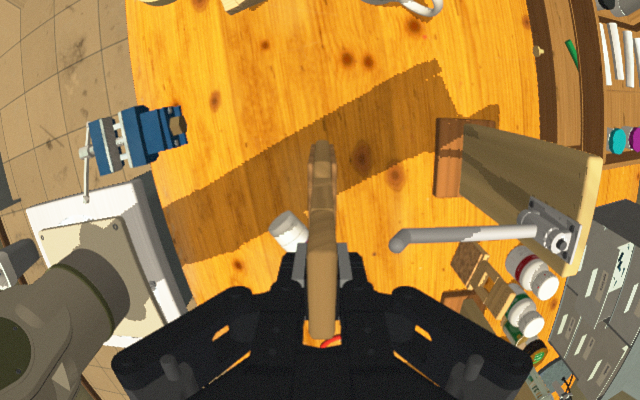

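>>> carry_out([
  [0.01, 0.08, 0.008, 0, -1],
  [0.01, 0.14, 0.008, 0, -1],
  [0.01, 0.2, 0.008, 0, -1],
  [0.01, 0.25, 0.008, 0, -1],
  [0.01, 0.25, 0.008, 0, -1],
])

```text
clock: 20.7
position: [0.4572, 0.1318, 0.2114]
ee_rot: [0.759, 0.651, -0.0, -0.0]
ft_force: [-0.8, 0.3, -2.5]
grip_width: 0.132
grasp_force: 40.5
```

>>> carry_out([
  [0, 0.05, 0, 0, -1],
  [0, 0.1, 0, 0, -1],
  [0, 0.16, 0, 0, -1],
  [0, 0.22, 0, 0, -1],
  [0, 0.28, 0, 0, -1],
  [0, 0.34, 0, 0, -1],
  [0, 0.37, 0, 0, -1],
  [0, 0.37, 0, 0, -1],
])

```text
clock: 21.7
position: [0.5119, 0.1236, 0.2114]
ee_rot: [0.759, 0.651, -0.0, -0.0]
ft_force: [-1.1, 0.0, -1.9]
grip_width: 0.136
grasp_force: 40.5
```

```bash
python3 - <<'E'
from arc import *
p=camera('wrist'); save('wr5',p['img']); arm(p,H,40,104); rows((512,122.5,194,81.3))
E
```

```text
arm pts 1072
[ 9.89000e-01 -1.45000e-01  5.02698e+02  1.26941e+02] [473. 117. 200.] [537. 134. 207.]
at [511.7 123.7 211.5] yaw 81.3 F [ 0.2 -0.1 -1.3] t 21.75 q [ 0.49  0.22 -0.91  1.69  0.18  1.32 -0.61]
(512, 122.5, 194, 81.3) -> [-0.008  0.004  0.117] -0.001
```

View pics/wr5.png

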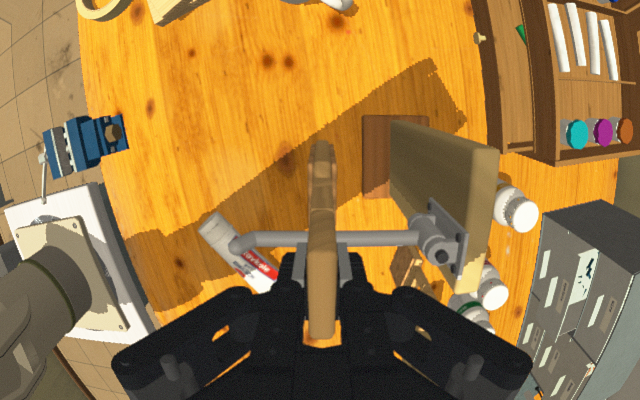

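The wrist view shows the arm passing through the slot: rod tip at (240,243), rod again right of the plate up to the hub at (440,245). I lower it gently.

>>> carry_out([
  [0, 0, 0.03, 0, -1],
  [0, 0, 0.06, 0, -1],
  [0, 0, 0.085, 0, -1],
  [0, 0, 0.1, 0, -1],
  [0, 0, 0.108, 0, -1],
  [0, 0, 0.108, 0, -1],
])

```text
clock: 22.5
position: [0.5117, 0.1236, 0.1954]
ee_rot: [0.759, 0.651, 0.0, 0.0]
ft_force: [0.1, 0.5, -1.6]
grip_width: 0.134
grasp_force: 40.5
```

>>> carry_out([
  [0, 0, 0.005, 0, -1],
  [0, 0, 0.008, 0, -1],
])

```text
clock: 22.75
position: [0.5118, 0.1236, 0.1944]
ee_rot: [0.759, 0.651, 0.0, 0.0]
ft_force: [-1.6, -1.2, 3.3]
grip_width: 0.138
grasp_force: 41.1
```

>>> carry_out([
  [0, 0, -0.004, 0, -0.65],
  [0, 0, -0.004, 0, -0.5],
  [0, 0, -0.004, 0, -0.3],
  [0, 0, -0.004, 0, -0.1],
  [0, 0, -0.004, 0, 0],
], force=20)

```text
clock: 23.38
position: [0.5118, 0.1236, 0.1948]
ee_rot: [0.759, 0.651, 0.0, 0.0]
ft_force: [-0.8, -0.1, -0.6]
grip_width: 0.499
grasp_force: 0.0
```

>>> carry_out([
  [0, 0, -0.1, 0, 0],
  [0, 0, -0.25, 0, 0],
  [0, 0, -0.5, 0, 0],
  [0, 0, -0.8, 0, -0.5],
  [0, 0, -0.8, 0, -1],
])

```text
clock: 24.0
position: [0.513, 0.1245, 0.319]
ee_rot: [0.759, 0.651, 0.003, 0.002]
ft_force: [-0.3, 0.3, -1.1]
grip_width: 0.078
grasp_force: 0.0
```

```bash
python3 - <<'E'
from arc import *
p=camera('wrist'); tab(p,(512,124),True,240,256); arm(p,H,40,104)
rows((530,-60,310,80),(500,-185,310,80))
E
```

```text
tab 913
[511.7 128.1] [47.7 12. ] 80.8 mean [511.8 129.8 249.1] zmax 250.7
arm pts 492
[ 9.8800e-01 -1.5500e-01  5.0321e+02  1.2570e+02] [473. 117. 200.] [537. 133. 207.]
at [512.4 124.  316.8] yaw 81.3 F [-0.5  0.3 -0.8] t 24.05 q [ 0.5   0.17 -0.92  1.52  0.13  1.52 -0.57]
(530, -60, 310, 80) -> [-1.195  0.302  0.045] 0.042
(500, -185, 310, 80) -> [-2.049  0.231  0.044] 0.042
```

>>> carry_out([
  [-0.35, 0, 0, -0.3, -1],
  [-0.7, 0, 0, -0.6, -1],
  [-1, -0.05, 0, -0.9, -1],
  [-1, -0.05, 0, -1, -1],
])

```text
clock: 24.55
position: [0.4804, -0.0276, 0.314]
ee_rot: [0.566, 0.825, -0.001, -0.0]
ft_force: [0.3, 0.9, 1.1]
grip_width: 0.0
grasp_force: 0.0
```

```bash
python3 - <<'E'
from arc import *
rows((470,-110,310,141),(475,-170,310,170))
E
```

```text
at [480.4 -27.6 314. ] yaw 111.1 F [0.3 0.9 1.1] t 24.55 q [ 0.8   0.02 -0.84  1.63  0.02  1.5   0.33]
(470, -110, 310, 141) -> [-0.488 -0.262  0.028] -0.996
(475, -170, 310, 170) -> [-0.873 -0.375  0.028] -1.963
```

>>> carry_out([
  [-0.25, -0.1, 0, -0.3, -1],
  [-0.5, -0.2, 0, -0.6, -1],
  [-0.75, -0.3, 0, -0.9, -1],
  [-0.87, -0.375, 0, -1, -1],
  [-0.87, -0.375, 0, -1, -1],
])

```text
clock: 25.18
position: [0.4756, -0.1671, 0.3139]
ee_rot: [0.333, 0.943, 0.0, -0.001]
ft_force: [0.2, 1.6, 0.1]
grip_width: 0.0
grasp_force: 0.0
```

>>> carry_out([
  [0, 0, 0, -0.35, -1],
  [0, 0, 0, -0.7, -1],
  [0, 0, 0, -0.97, -1],
  [0, 0, 0, -0.97, -1],
])

```text
clock: 25.68
position: [0.4765, -0.1643, 0.3146]
ee_rot: [0.084, 0.996, 0.0, -0.0]
ft_force: [-0.9, 0.6, 0.4]
grip_width: 0.002
grasp_force: 0.0
```

```bash
python3 - <<'E'
from arc import *
p=camera('wrist'); arm(p,np.array([577,-145.]),30,104)
t=camera('top'); arm(t,np.array([577,-145.]),30,104,wrist=False); s=camera('scene'); arm(s,np.array([577,-145.]),30,104,wrist=False)
rows((480,-168,310,170),(480,-168,159,170))
E
```

```text
arm pts 734
[ 9.81000e-01 -1.92000e-01  5.09846e+02 -1.32997e+02] [ 474. -144.  200.] [ 548. -122.  207.]
arm pts 0
arm pts 43
[ 9.88000e-01 -1.57000e-01  5.11711e+02 -1.33035e+02] [ 478. -141.  200.] [ 545. -125.  209.]
at [ 476.4 -165.   314.7] yaw 170.2 F [-0.2 -0.8 -0.1] t 25.82 q [ 0.96  0.08 -0.75  1.58  0.05  1.51  1.61]
(480, -168, 310, 170) -> [-0.027 -0.016  0.031] 0.007
(480, -168, 159, 170) -> [-0.027 -0.016  1.038] 0.007
```

>>> carry_out([
  [-0.03, -0.016, 0.4, 0, -1],
  [-0.03, -0.016, 0.75, 0, -1],
  [-0.03, -0.016, 0.95, 0, -1],
  [-0.03, -0.016, 1, 0, -1],
  [-0.03, -0.016, 1, 0, -1],
])

```text
clock: 26.45
position: [0.4808, -0.1686, 0.1655]
ee_rot: [0.084, 0.996, -0.0, 0.0]
ft_force: [0.3, 0.5, 0.1]
grip_width: -0.003
grasp_force: 0.0
```

```bash
python3 - <<'E'
import arc; from arc import *
arc.H=np.array([577,-145.])
rows(*[P(96,a)[:2]+(159,170) for a in range(190,94,-8)])
E
```

```text
at [ 480.8 -168.6  165.5] yaw 170.3 F [0.3 0.5 0.1] t 26.45 q [ 0.93  0.18 -0.75  1.8   0.13  1.21  1.55]
(np.float64(482.45845571082805), np.float64(-161.67022505602532), 159, 170) -> [-0.003  0.048  0.043] 0.01
(np.float64(481.0584806061668), np.float64(-148.3503516834401), 159, 170) -> [0.021 0.134 0.043] 0.01
(np.float64(481.52589804464577), np.float64(-134.96526752630524), 159, 170) -> [0.033 0.222 0.043] 0.01
(np.float64(483.85161027750434), np.float64(-121.77549802243189), 159, 170) -> [0.033 0.311 0.043] 0.01
(np.float64(487.99034996158844), np.float64(-109.03776703207242), 159, 170) -> [0.02  0.4   0.043] 0.01
(np.float64(493.8615612366939), np.float64(-97.0), 159, 170) -> [-0.005  0.485  0.043] 0.01
(np.float64(501.3509676537547), np.float64(-85.89649836873679), 159, 170) -> [-0.042  0.567  0.043] 0.01
(np.float64(510.31279643593626), np.float64(-75.9433791674895), 159, 170) -> [-0.09   0.642  0.043] 0.01
(np.float64(520.5726157799226), np.float64(-67.33436854000504), 159, 170) -> [-0.148  0.71   0.043] 0.01
(np.float64(531.9307299725544), np.float64(-60.23703108554302), 159, 170) -> [-0.214  0.77   0.043] 0.01
(np.float64(544.1660662407357), np.float64(-54.78950840455279), 159, 170) -> [-0.288  0.819  0.043] 0.01
(np.float64(557.0404776814951), np.float64(-51.097830329554654), 159, 170) -> [-0.369  0.858  0.043] 0.01
```

>>> carry_out([
  [0, 0.05, 0.04, 0, -1],
  [0.01, 0.09, 0.04, 0, -1],
  [0.02, 0.135, 0.04, 0, -1],
  [0.03, 0.18, 0.04, 0, -1],
  [0.033, 0.22, 0.04, 0, -1],
  [0.034, 0.265, 0.04, 0, -1],
  [0.033, 0.31, 0.04, 0, -1],
  [0.028, 0.355, 0.04, 0, -1],
  [0.02, 0.4, 0.04, 0, -1],
  [0.01, 0.44, 0.04, 0, -1],
  [-0.005, 0.485, 0.04, 0, -1],
  [-0.022, 0.53, 0.04, 0, -1],
  [-0.042, 0.567, 0.04, 0, -1],
  [-0.065, 0.605, 0.04, 0, -1],
  [-0.09, 0.64, 0.04, 0, -1],
  [-0.12, 0.675, 0.04, 0, -1],
  [-0.148, 0.71, 0.04, 0, -1],
  [-0.18, 0.74, 0.04, 0, -1],
  [-0.214, 0.77, 0.04, 0, -1],
  [-0.214, 0.77, 0.04, 0, -1],
])

```text
clock: 28.95
position: [0.532, -0.0595, 0.1588]
ee_rot: [0.084, 0.996, 0.0, 0.0]
ft_force: [-0.2, 0.3, 1.3]
grip_width: -0.002
grasp_force: 0.3
```

```bash
python3 - <<'E'
import arc; from arc import *
arc.H=np.array([577,-145.])
p=camera('wrist'); arm(p,arc.H,30,104,60,130); save('wr6',p['img'])
rows(*[P(96,a)[:2]+(159,170) for a in (118,114,110,106,102,98,94,90)])
E
```

```text
arm pts 340
[ 1.00000e+00 -5.00000e-03  5.30145e+02 -6.25830e+01] [519. -71. 200.] [556. -58. 209.]
at [531.8 -59.6 158.8] yaw 170.4 F [-0.  -0.1  1. ] t 29.0 q [ 0.74  0.27 -0.82  1.74  0.21  1.22  1.27]
(np.float64(531.9307299725544), np.float64(-60.23703108554302), 159, 170) -> [-0.002 -0.004 -0.001] 0.013
(np.float64(537.9532822647232), np.float64(-57.29963606631031), 159, 170) -> [-0.038  0.022 -0.001] 0.013
(np.float64(544.1660662407357), np.float64(-54.78950840455279), 159, 170) -> [-0.076  0.045 -0.001] 0.013
(np.float64(550.5388138415681), np.float64(-52.718877189921386), 159, 170) -> [-0.116  0.066 -0.001] 0.013
(np.float64(557.0404776814951), np.float64(-51.097830329554654), 159, 170) -> [-0.157  0.084 -0.001] 0.013
(np.float64(563.6393823078337), np.float64(-49.93426540080924), 159, 170) -> [-0.199  0.099 -0.001] 0.013
(np.float64(570.303378520564), np.float64(-49.233851175056884), 159, 170) -> [-0.242  0.111 -0.001] 0.013
(np.float64(577.0), np.float64(-49.0), 159, 170) -> [-0.285  0.12  -0.001] 0.013
```

```bash
python3 - <<'E'
from arc import *
for n in ('scene','top','wrist'):
    p=camera(n)
    print(n,[(round(x['conf'],2),np.round(x['position'],3)) for x in boxes_of('hook_a_mid',p)])
    W=(wcloud(p) if n=='wrist' else cloud(p))*1000; im=p['img'].astype(int)
    d=W[...,:2]-[577,-145]; r=np.hypot(d[...,0],d[...,1]); a=np.degrees(np.arctan2(d[...,1],d[...,0]))%360
    g=(W[...,2]>194)&(W[...,2]<210)&(r>15)&(r<125)&(a>60)&(a<200)&(im.max(-1)-im.min(-1)<35)&(im.min(-1)>100)
    for lo in range(15,125,15):
        k=g&(r>=lo)&(r<lo+15); print(lo,k.sum(),np.percentile(a[k],[10,50,90]).round() if k.sum() else '',end='; ')
    print()
E
```

```text
scene []
15 0 ; 30 0 ; 45 0 ; 60 0 ; 75 0 ; 90 0 ; 105 1 [109. 109. 109.]; 120 0 ; 
top [(0.46, array([ 0.531, -0.534,  0.206]))]
15 4 [ 99. 104. 110.]; 30 0 ; 45 0 ; 60 0 ; 75 0 ; 90 0 ; 105 0 ; 120 0 ; 
wrist [(0.56, array([ 0.55 , -0.063,  0.201]))]
15 0 ; 30 0 ; 45 0 ; 60 0 ; 75 82 [106. 108. 109.]; 90 0 ; 105 0 ; 120 0 ;
```

>>> carry_out([
  [-0.02, 0.012, 0, 0, -1],
  [-0.04, 0.022, 0, 0, -1],
  [-0.058, 0.034, 0, 0, -1],
  [-0.076, 0.045, 0, 0, -1],
  [-0.096, 0.055, 0, 0, -1],
  [-0.116, 0.066, 0, 0, -1],
  [-0.136, 0.075, 0, 0, -1],
  [-0.136, 0.075, 0, 0, -1],
])

```text
clock: 30.3
position: [0.5537, -0.0522, 0.1587]
ee_rot: [0.084, 0.996, 0.0, 0.0]
ft_force: [-0.5, -0.6, -0.3]
grip_width: -0.001
grasp_force: 0.2
```

>>> carry_out([
  [-0.015, 0.005, 0, 0, -1],
  [-0.03, 0.01, 0, 0, -1],
  [-0.03, 0.01, 0, 0, -1],
])

```text
clock: 30.68
position: [0.5583, -0.0517, 0.1588]
ee_rot: [0.084, 0.996, 0.0, 0.0]
ft_force: [-0.8, -0.2, 0.4]
grip_width: 0.0
grasp_force: 0.4
```

>>> carry_out([
  [-0.01, 0.003, 0, 0, -1],
  [-0.02, 0.005, 0, 0, -1],
  [-0.02, 0.005, 0, 0, -1],
])

```text
clock: 31.05
position: [0.5613, -0.0515, 0.1588]
ee_rot: [0.084, 0.996, 0.0, 0.0]
ft_force: [-1.3, -0.5, -0.8]
grip_width: -0.0
grasp_force: 0.5
```

>>> carry_out([
  [-0.01, 0, 0, 0, -1],
  [-0.02, 0, 0, 0, -1],
  [-0.02, 0, 0, 0, -1],
])

```text
clock: 31.42
position: [0.5643, -0.0519, 0.1588]
ee_rot: [0.084, 0.996, 0.0, 0.0]
ft_force: [-0.7, 1.0, 0.6]
grip_width: 0.002
grasp_force: 0.5
```

>>> carry_out([
  [-0.01, 0, 0, 0, -1],
  [-0.02, 0, 0, 0, -1],
  [-0.02, 0, 0, 0, -1],
])

```text
clock: 31.8
position: [0.5673, -0.0526, 0.1588]
ee_rot: [0.084, 0.996, -0.0, 0.0]
ft_force: [-1.2, 1.5, 0.2]
grip_width: 0.001
grasp_force: 0.5
```

>>> carry_out([
  [-0.01, 0, 0, 0, -1],
  [-0.02, 0, 0, 0, -1],
  [-0.02, 0, 0, 0, -1],
])

```text
clock: 32.17
position: [0.5702, -0.0531, 0.1587]
ee_rot: [0.084, 0.996, 0.0, 0.0]
ft_force: [-1.8, 1.2, 0.6]
grip_width: -0.0
grasp_force: 0.5
```

>>> carry_out([
  [-0.01, 0, 0, 0, -1],
  [-0.015, 0, 0, 0, -1],
  [-0.015, 0, 0, 0, -1],
])

```text
clock: 32.55
position: [0.5724, -0.0535, 0.1588]
ee_rot: [0.084, 0.996, -0.0, 0.0]
ft_force: [-1.5, 1.4, -0.4]
grip_width: -0.002
grasp_force: 0.6
```

>>> carry_out([
  [-0.01, 0, 0, 0, -1],
  [-0.015, 0, 0, 0, -1],
  [-0.015, 0, 0, 0, -1],
])

```text
clock: 32.92
position: [0.5746, -0.0539, 0.1588]
ee_rot: [0.084, 0.996, -0.0, 0.0]
ft_force: [0.2, 1.0, 0.5]
grip_width: 0.004
grasp_force: 0.6
```

>>> carry_out([
  [-0.01, 0, 0, 0, -1],
  [-0.015, 0, 0, 0, -1],
  [-0.015, 0, 0, 0, -1],
])

```text
clock: 33.3
position: [0.5768, -0.0542, 0.1588]
ee_rot: [0.084, 0.996, -0.0, 0.0]
ft_force: [-0.7, 1.0, 0.5]
grip_width: -0.004
grasp_force: 0.6
```

>>> carry_out([
  [-0.01, 0, 0, 0, -1],
  [-0.01, 0, 0, 0, -1],
])

```text
clock: 33.55
position: [0.5783, -0.0546, 0.1588]
ee_rot: [0.084, 0.996, -0.0, 0.0]
ft_force: [-0.4, 1.1, -0.1]
grip_width: -0.0
grasp_force: 0.5
```

>>> carry_out([
  [-0.01, 0, 0, 0, -1],
  [-0.01, 0, 0, 0, -1],
])

```text
clock: 33.8
position: [0.5798, -0.0548, 0.1588]
ee_rot: [0.084, 0.996, -0.0, 0.0]
ft_force: [-0.3, 1.0, 0.0]
grip_width: -0.0
grasp_force: 0.5
```

>>> carry_out([
  [-0.01, 0, 0, 0, -1],
  [-0.01, 0, 0, 0, -1],
])

```text
clock: 34.05
position: [0.5812, -0.055, 0.1587]
ee_rot: [0.084, 0.996, -0.0, 0.0]
ft_force: [-1.1, 0.5, 0.8]
grip_width: -0.004
grasp_force: 0.7
```

>>> carry_out([
  [-0.01, 0, 0, 0, -1],
  [-0.01, 0, 0, 0, -1],
])

```text
clock: 34.3
position: [0.5821, -0.0551, 0.1585]
ee_rot: [0.084, 0.996, -0.0, -0.001]
ft_force: [-5.5, 2.6, 0.8]
grip_width: 0.003
grasp_force: 2.6
```

```bash
python3 - <<'E'
from arc import *
p=camera('wrist'); save('wr7',p['img'])
W=wcloud(p)*1000; im=p['img'].astype(int)
d=W[...,:2]-[577,-145]; r=np.hypot(d[...,0],d[...,1]); a=np.degrees(np.arctan2(d[...,1],d[...,0]))%360
g=(W[...,2]>194)&(W[...,2]<210)&(r>15)&(r<125)&(a>60)&(a<200)&(im.max(-1)-im.min(-1)<35)&(im.min(-1)>100)
for lo in range(15,125,15):
    k=g&(r>=lo)&(r<lo+15); print(lo,k.sum(),np.percentile(a[k],[10,50,90]).round() if k.sum() else '',end='; ')
E
```

```text
15 483 [70. 80. 85.]; 30 173 [78. 82. 83.]; 45 0 ; 60 0 ; 75 12 [76. 94. 95.]; 90 23 [76. 93. 94.]; 105 0 ; 120 0 ;
```

View pics/wr7.png

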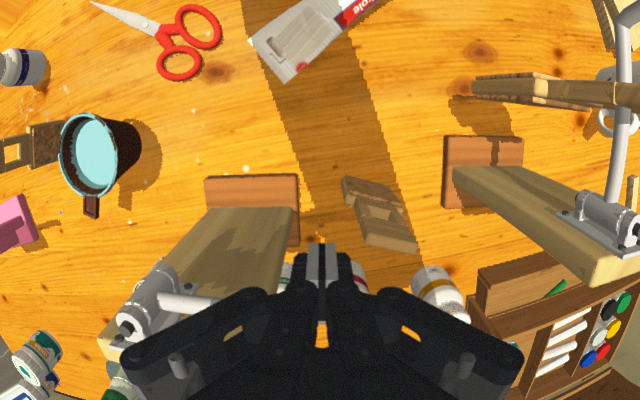

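The wrist view shows hook_a (185,300) lying along its panel with the fingertip at (322,265) pressing it, and the paddle on hook_b at the right (560,90). The stop is felt at 6 N; I build up to 10 N.

>>> carry_out([
  [-0.01, 0, 0, 0, -1],
  [-0.01, 0, 0, 0, -1],
])

```text
clock: 34.6
position: [0.5827, -0.0552, 0.1582]
ee_rot: [0.084, 0.996, -0.0, -0.002]
ft_force: [-8.3, 2.5, 1.2]
grip_width: -0.002
grasp_force: 4.5
```

>>> carry_out([
  [-0.008, 0, 0, 0, -1],
  [-0.008, 0, 0, 0, -1],
])

```text
clock: 34.85
position: [0.5832, -0.0553, 0.158]
ee_rot: [0.084, 0.996, -0.0, -0.002]
ft_force: [-12.0, 2.2, 2.6]
grip_width: -0.004
grasp_force: 6.1
```

>>> carry_out([
  [0.002, 0, 0, 0, -1],
  [0.002, 0, 0, 0, -1],
  [0.002, 0, 0, 0, -1],
  [0.002, 0, 0, 0, -1],
  [0.002, 0, 0, 0, -1],
  [0.002, 0, 0, 0, -1],
])

```text
clock: 35.6
position: [0.5832, -0.0552, 0.1581]
ee_rot: [0.084, 0.996, -0.0, -0.002]
ft_force: [-10.2, 2.7, 2.6]
grip_width: -0.001
grasp_force: 5.4
```

>>> carry_out([
  [0.08, 0, 0, 0, -1],
  [0.2, 0, 0, 0, -1],
  [0.25, 0, -0.3, 0, -1],
  [0.25, 0, -0.7, 0, -1],
  [0.25, 0, -1, 0, -1],
  [0.25, 0, -1, 0, -1],
])

```text
clock: 36.35
position: [0.5496, -0.0493, 0.3126]
ee_rot: [0.084, 0.996, -0.001, 0.004]
ft_force: [-0.8, 0.2, -1.1]
grip_width: 0.003
grasp_force: 0.0
```

```bash
python3 - <<'E'
from arc import *
p=camera('wrist'); arm(p,np.array([577,-145.]),30,104,60,110)
q=camera('top'); tab(q,(512,124),False,240,256); arm(q,H,wrist=False)
for n in ('tea_mug','glue_tube','paint_cup','paint_bottle_3'): print(n,[(round(x['conf'],2),np.round(x['position'],3)) for x in boxes_of(n,q)])
rows()
E
```

```text
arm pts 731
[ 1.8400e-01  9.8300e-01  5.9000e+02 -7.9518e+01] [ 580. -117.  200.] [601. -43. 207.]
tab 45
[513.  128.3] [46.3 12.5] 80.8 mean [511.8 127.6 247.7] zmax 253.7
arm pts 6
[ 9.91000e-01 -1.36000e-01  5.17943e+02  1.18812e+02] [489. 115. 201.] [533. 123. 208.]
tea_mug [(0.59, array([0.524, 0.364, 0.055])), (0.57, array([0.592, 0.117, 0.129]))]
glue_tube []
paint_cup [(0.93, array([ 0.504, -0.284,  0.051]))]
paint_bottle_3 [(0.7, array([ 0.684, -0.123,  0.092]))]
at [547.6 -49.5 307.6] yaw 170.3 F [-0.4 -0.2 -0.2] t 36.65 q [ 0.72  0.22 -0.84  1.48  0.16  1.52  1.29]
```

```bash
python3 -c "
from h import *
print(ticket.hand_in())"
```

```text
the job is handed in; nothing more can be done
None
```

The job is handed in: hook_b is swung out against its stop, the largest paddle hangs on it, and hook_a is folded flat. Each hook got a final push of about 10–11 N held for over half a second. Bystanders I could re-check had not moved, though the glue tube was not found in the last picture.

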